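Set out the bench for oil-immersion microscopy

TASK

Get this bench ready for oil-immersion work. Slide the chamber slide, blue label end first, under the sprung clip of the black stage holder until it is fully home; set the petri dish down between the holder and the tissue pack, in line with them and touching neither, and stand the oil bottle upright on the middle of it to catch drips; stand the objective case with the pale cap behind the tissue pack (on the side away from the robot), in line with the pack and about 2 cm from its far end. Keep the bottle and the pale-capped case from tipping over, and leave the tissue pack and the all-black case where they are.

Things in the scene. Friction and masses are not known exactly. Their poses are not given: they have to be found in the camera images.
- stage_holder: Fixed black plate 90 (its x) x 150 (y) x 8 mm flat on the table, with a window. Origin: centre of underside; +x away from robot, +y to robot's left (within 0.2 rad). Two bright lips 3 mm high form a channel 34 mm wide along y (inner faces x = +-17, from y = -67, flared, to +33 mm). At the +y end, the sprung clip and under it an end stop 3 mm high, face at y = +34.
- stage_clip: Holder's sprung steel leaf, 22 mm wide. Origin: its hinge pin, at holder (0, 53, 16) mm. It slopes down to a bead at holder y = +26, 1.2 mm above the plate, then up to an open mouth at y = +13, about 6 mm above the plate. A thin edge pushed along the plate towards +y lifts it (push 2 to 6 N, more if the slide is pressed down); then it presses down with 1 to 2 N.
- slide_seat (a point): Point on top of the holder's plate (8 mm above the table; holder x 0, y -5 mm) where the chamber slide's origin lies when fully home: leading edge 1 mm from the stop, 7 mm past the clip's bead. Axes as the holder's.
- chamber_slide: Loose, 45 g: glass plate 26 (its x) x 76 (y) x 2.5 mm; on it a white block of eight wells 24 mm wide, y from -36 to +14 mm, top 17 mm above the underside (grasp across its 24 mm width). The bare blue label end, y +16 to +38, goes under the clip. Origin: centre of the glass's underside; +y to the blue end, at the start to the robot's left within 0.6 rad.
- drip_dish: Loose clear petri dish lined with a round teal pad, its lid on, 63 mm across, 15 mm high, flat top, 30 g. Origin: centre of the underside.
- oil_bottle: Loose small immersion-oil bottle, pale amber with a black dropper cap, upright: body 27 mm across and 50 mm high, 78 mm high in all, 40 g. Origin: centre of the underside.
- pale_case: Loose cylindrical objective case, black with a pale (whitish) cap, 36 mm across, 62 mm high, upright, 120 g. Origin: centre of the underside.
- black_case: Look-alike objective case, black all over, 36 mm across, 62 mm high, upright. It stays where it is. Origin: centre of the underside.
- tissue_pack: Flat white and blue carton of lens tissue, 60 mm (its x) by 106 mm (its y), 28 mm high, loose; it stays where it is. It lies to the right of the holder with its long side front to back: +y points away from the robot (within 0.3 rad), -x towards the holder. Origin: centre of the underside; the gap between it and the holder is 100 to 120 mm.

How it is judged:
By the outcome, as a careful person would: the job done as asked, in the order asked, and still so for the second after the job is handed in, with the robot touching nothing.
It also fails if it takes over 99 s, if anything falls off the work surface, if the arm or the gripper's body presses on something with over 40 N, if the wrist force passes 120 N, or if a joint passes its speed limit or range.

ROBOT

A 7-joint arm with a two-finger parallel gripper is mounted at the origin on a cart in front of the work surface, level with it; the furniture and walls round the work are solid. World frame = base frame: x ahead of the robot, y to its left, z up, the work surface at z = 0. Lengths are in m, angles in rad, forces in N, time in s.
With the tool pointing down it reaches from about 0.4 to 0.85 m from the base axis. Payload 10.4 kg.
Tool frame: the origin (TCP) lies midway between the tips of the shut fingers; the grasp point (between the pads) lies 19 mm behind it; y points along the fingers, x is the direction in which the jaws open and shut, and the axes are right-handed (so a half turn about y gives the same grasp; the last joint's range is limited). The gripper opens to 87 mm and grips with 3 to 60 N. Pads are 19 mm wide; open, the fingers measure 117 mm over their backs; the gripper's body (75 mm by 190 mm) begins 51 mm behind the grasp point.
Start: joints at [1.189, 0.332, -0.065, 1.46, 0.022, 1.35, -0.088], TCP at [0.219, -0.585, 0.223] pointing down, gripper open.
Joint ranges: [-2.6, 2.6], [-0.5, 2.12], [-1.47, 1.34], [0.16, 2.42], [-1.27, 4.41], [0.06, 2.06], [-2.6, 2.6]. Speed limits (rad/s): [2.22, 2.22, 2.79, 2.79, 3.14, 3.14, 3.14].

INTERFACE

Orientations are given as a unit quaternion [x, y, z, w].
In Python, from bench import * gives the robot as it stands.
- The arm moves only by the tool jog_arm, never from a script. Its argument "commands" is a list of rows, each an object with "translation": the shift along the world's x, y, z in mm, a list of three; "twist": the turn about the world's z in rad. A call has 1 to 20 rows; each row shifts and turns the commanded pose from where the row before left it; what a row does not reach is not made up. A row lasts 1/10 s, in which the tool goes at most 50 mm and 8.59 degrees, less where a joint would pass 70% of its speed; a pose out of reach is approached as far as the arm can. A call is refused whole if a number of a shift passes 50 or a number of a turn 0.15, either way. A call with a gripper value outside its range is refused whole. "grip" is the closure, from 0 (fully open) to 1 (shut), set as the call begins (left out, the last holds). The fingers move at their own pace and stop on an object; "grip_force" is the grip in N (left out, the last holds). Time passes only in rows, so rows that do not move let the fingers close. It gives the time, the measured TCP pose, the force and the opening at its end, in the units of the state.
- read_state(): the state, without advancing time (a new reading comes with each control period).
- camera(name): name is "scene" or "top" or "wrist"; returns a dict with "img" (420x560x3 uint8, red, green, blue), "fx", "fy", "cx", "cy" (pixels), "dist" ([k1, k2, p1, p2, k3] as OpenCV has them; the pictures are not rectified), "cam_to_world" (4x4, takes a point from camera to world coordinates). Camera axes: x right, y down, z forward; pixel columns grow to the right and rows downward; lengths in m; the calibration is good to about 2 mm. A picture is of the moment at which its call begins. There is no depth.
- close_job(): hands the job in, once; it reports no verdict.
The state is a dict: "time": time; "joint_positions": joint angles; "joint_vel": joint speeds; "joint_torque": joint torques, N m; "ee_pos": TCP position; "eef_rot": TCP orientation; "ft_force": force on the tool from outside, world axes, zero at the start; "torque": the same for the moment, N m; "width": finger opening in m.
Only numpy, scipy, OpenCV 4.12 (cv2) and the standard library are available. Lean on these libraries where they do the work, as an engineer would, in place of code of your own. Each camera call takes 0.05 s, during which the arm holds its last target.

## Working session

There is one attempt and no reset: what is moved stays moved. The work goes in short steps, Python scripts to look and compute and a tool call to move; the robot and the scene stay as the last step left them, time stands still between calls to the robot, and variables do not carry over. Pictures are saved under pics/ and viewed, and the job is handed in when it is done.

Besides the shell and the picture viewer there is one more tool, called after "Request:" as name(argument=value, ...) on one line, values as JSON. jog_arm: Moves the arm, as the interface text tells. Its arguments: {"type":"object","properties":{"commands":{"type":"array"},"grip":{"type":"number"},"grip_force":{"type":"number"}},"required":["commands"]}

```bash
ls; mkdir -p pics
python3 - <<'E'
from bench import *
import cv2,numpy as np
s=read_state(); print({k:np.round(v,4) for k,v in s.items()})
for n in ("scene","top"):
    c=camera(n); cv2.imwrite(f"pics/{n}0.png",c["img"][:,:,::-1]); print(n,c["fx"],c["cx"],c["cy"],c["dist"],np.round(c["cam_to_world"],3).tolist())
    np.savez(f"{n}0.npz",**{k:np.array(v) for k,v in c.items()})
E
```

```text
pics
{'time': np.float64(0.0), 'joint_positions': array([ 1.1894,  0.3329, -0.0647,  1.461 ,  0.0216,  1.3499, -0.0885]), 'joint_vel': array([ 0.    ,  0.0003,  0.0019,  0.0022, -0.0003, -0.0009, -0.0014]), 'joint_torque': array([-1.00000e-03, -6.23246e+01,  2.41000e-02, -3.89891e+01,
       -6.15000e-02,  3.98000e-02,  2.00000e-04]), 'ee_pos': array([ 0.2193, -0.5848,  0.2217]), 'eef_rot': array([-0.5809,  0.4032, -0.4023,  0.5815]), 'ft_force': array([-0.0473,  0.2554,  0.1818]), 'torque': array([0.0061, 0.0364, 0.0494]), 'width': np.float64(0.0869)}
scene 441.10721236511927 279.4935715962372 215.11149166159427 [-0.12727399  0.          0.          0.          0.        ] [[-0.792, -0.388, 0.47, 0.087], [-0.61, 0.503, -0.612, 0.488], [0.001, -0.772, -0.635, 0.662], [0.0, 0.0, 0.0, 1.0]]
top 463.05010887697273 278.30703960718625 209.03558349681174 [-0.11932939  0.          0.          0.          0.        ] [[0.023, -0.988, 0.154, 0.308], [-1.0, -0.025, -0.015, -0.077], [0.019, -0.154, -0.988, 1.288], [0.0, 0.0, 0.0, 1.0]]
```

View pics/scene0.png

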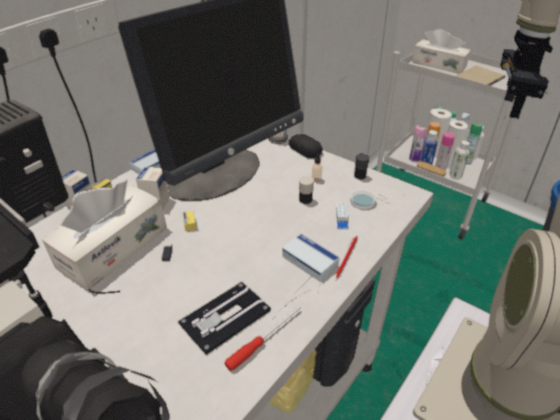

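View pics/top0.png

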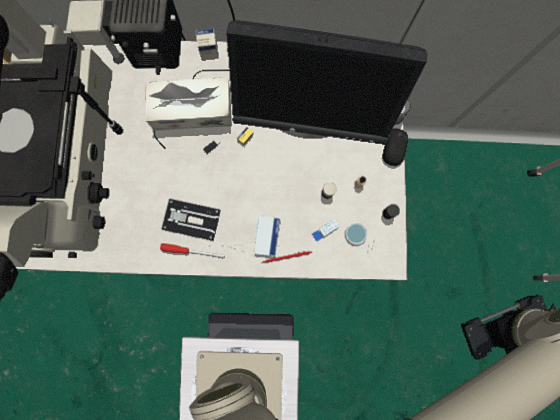

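The scene view shows the holder at (225,315), the pack at (310,255), the slide at (342,215), the dish at (363,200), the pale case at (306,190), the bottle at (318,170) and the black case at (361,166). In the top view they are at (192,219), (268,236), (325,229), (356,234), (329,189), (360,183) and (391,211), in the same order.

```bash
cat > h.py <<'E'
import numpy as np, cv2
def load(n): 
    d=np.load(n); return {k:d[k] for k in d.files}
def K(c): return np.array([[c["fx"],0,c["cx"]],[0,c["fy"],c["cy"]],[0,0,1.]])
def cast(c,uv,z):
    uv=np.asarray(uv,float).reshape(-1,1,2)
    n=cv2.undistortPoints(uv,K(c),c["dist"]).reshape(-1,2)
    T=c["cam_to_world"]; d=np.c_[n,np.ones(len(n))]@T[:3,:3].T
    o=T[:3,3]; return o+d*((z-o[2])/d[:,2])[:,None]
def proj(c,P):
    T=np.linalg.inv(c["cam_to_world"]); r,_=cv2.Rodrigues(T[:3,:3])
    return cv2.projectPoints(np.asarray(P,float).reshape(-1,1,3),r,T[:3,3],K(c),np.asarray(c["dist"]))[0].reshape(-1,2)
def save(c,name): cv2.imwrite("pics/"+name,c["img"][:,:,::-1])
def crop(c,name,x0,y0,x1,y1,s):
    cv2.imwrite("pics/"+name,cv2.resize(c["img"][y0:y1,x0:x1,::-1],None,fx=s,fy=s,interpolation=cv2.INTER_CUBIC))
def blob(mask,amin=20):
    cs,_=cv2.findContours(mask.astype(np.uint8),cv2.RETR_EXTERNAL,cv2.CHAIN_APPROX_NONE)
    return sorted([k for k in cs if cv2.contourArea(k)>=amin],key=cv2.contourArea,reverse=True)
E
python3 - <<'E'
from h import *
c=load("top0.npz"); crop(c,"topA.png",150,165,290,270,5.5); crop(c,"topB.png",290,165,410,255,6)
c=load("scene0.npz"); crop(c,"sceneA.png",170,225,350,355,4.2); crop(c,"sceneB.png",280,130,400,220,6)
E
```

```text
(no output)
```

View pics/topA.png

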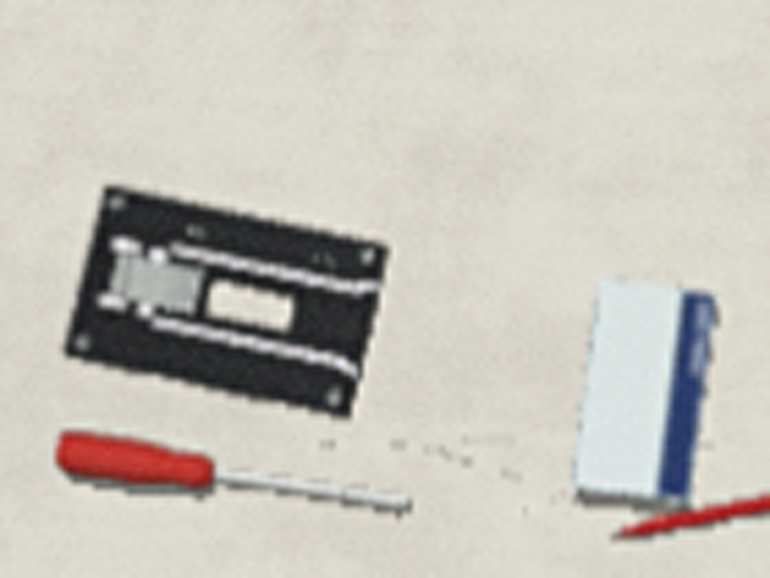

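View pics/topB.png

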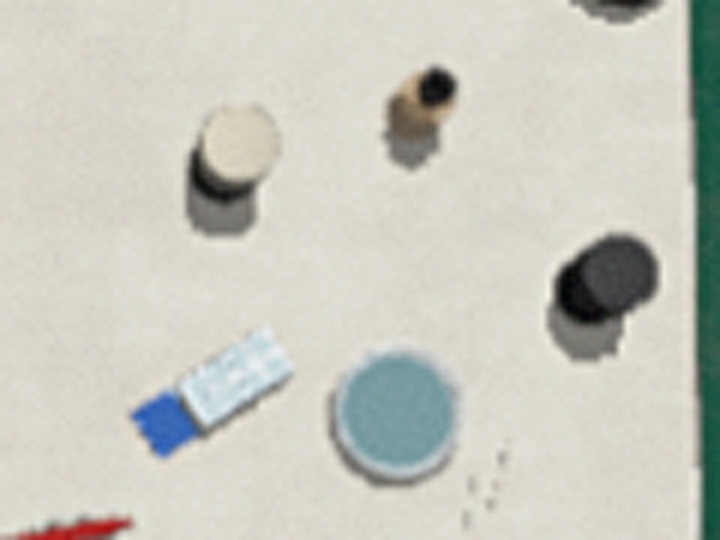

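View pics/sceneA.png

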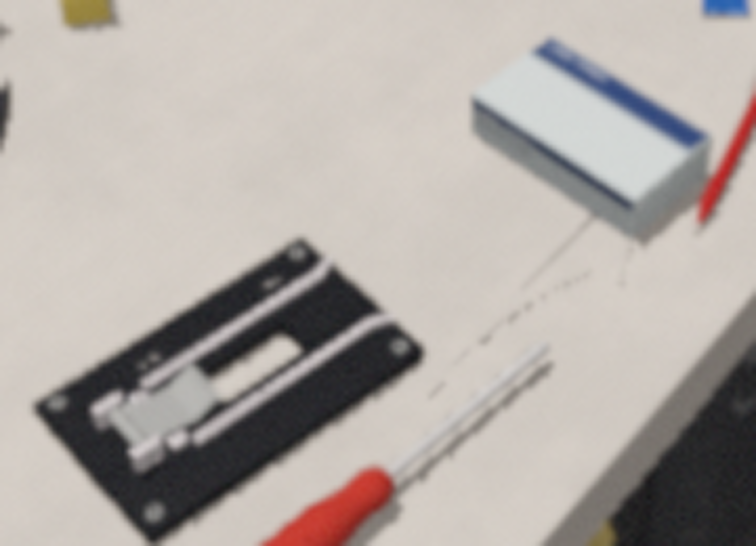

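View pics/sceneB.png

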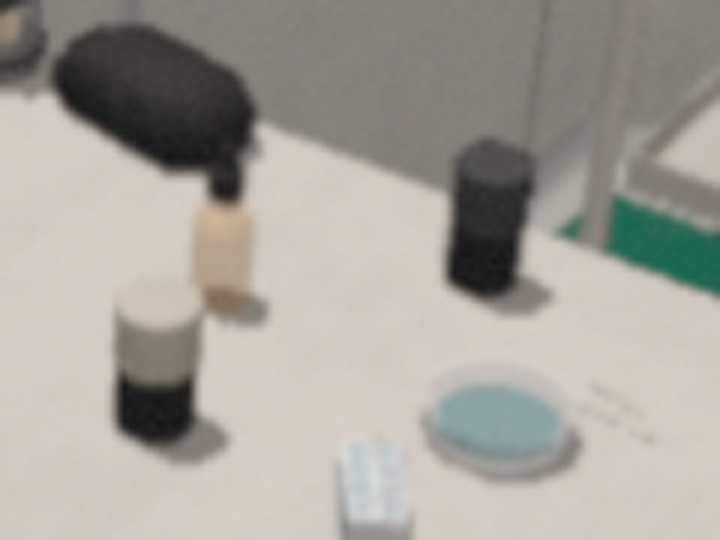

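The crops show the holder's four corners at about (107,187), (385,245), (350,415) and (67,353) in topA, with the clip at the left. The slide's blue end points to the left in topB at (165,420), the dish is at (397,412), and the case caps and the bottle can be told apart. Next I'll measure with masks.

```bash
cat > m0.py <<'E'
from h import *
t=load("top0.npz"); s=load("scene0.npz")
def A(p): return np.array(p)/5.5+[150,165]-0.4
def S(p): return np.array(p)/4.2+[170,225]-0.4
def rep(name,W):
    W=W[:,:2]; print(name,"ctr",np.round(W.mean(0),4),"sides",np.round(np.linalg.norm(np.roll(W,-1,0)-W,axis=1),4),"ang",np.round([np.arctan2(*(W[(i+1)%4]-W[i])[::-1]) for i in range(4)],3))
rep("holder top",cast(t,A([(107,187),(385,245),(350,415),(67,353)]),.008))
rep("holder scene",cast(s,S([(38,407),(303,238),(422,355),(153,541)]),.008))
rep("pack top",cast(t,A([(600,280),(716,293),(690,502),(577,490)]),.028))
rep("pack scene",cast(s,S([(473,97),(548,40),(709,136),(633,207)]),.028))
# masks
for nm,c,(x0,y0,x1,y1) in (("top",t,(290,165,410,255)),("scene",s,(280,130,400,240))):
    im=c["img"].astype(np.uint8); hsv=cv2.cvtColor(im,cv2.COLOR_RGB2HSV)
    roi=np.zeros(im.shape[:2],bool); roi[y0:y1,x0:x1]=1
    blue=roi&(hsv[...,0]>105)&(hsv[...,0]<125)&(hsv[...,1]>130)
    teal=roi&(hsv[...,0]>85)&(hsv[...,0]<104)&(hsv[...,1]>50)&(hsv[...,2]>70)
    b=blob(blue)[0]; r=cv2.minAreaRect(b); box=cv2.boxPoints(r); W=cast(c,box,.0025)
    rep(nm+" blue",W)
    k=blob(teal)[0]; (e,ax,an)=cv2.fitEllipse(k); print(nm,"teal px",np.round(e,1),np.round(ax,1),"ctr z=.008",np.round(cast(c,e,.008),4))
    Wp=cast(c,k.reshape(-1,2),.006)[:,:2]; print("  teal circ",np.round(cv2.minEnclosingCircle(Wp.astype(np.float32)),4) if 0 else (np.round(Wp.mean(0),4),np.round(np.ptp(Wp,axis=0),4)))
E
python3 m0.py
```

```text
holder top ctr [0.4736 0.1471] sides [0.1464 0.0882 0.148  0.0873] ang [-1.752  2.981  1.384 -0.178]
holder scene ctr [0.4734 0.1488] sides [0.1477 0.0898 0.145  0.0885] ang [-1.747  2.917  1.387 -0.195]
pack top ctr [ 0.4308 -0.067 ] sides [0.0583 0.105  0.0561 0.1053] ang [-1.658  3.041  1.489 -0.079]
pack scene ctr [ 0.4325 -0.0648] sides [0.0572 0.1027 0.0615 0.1046] ang [-1.655  3.053  1.516 -0.129]
top blue ctr [ 0.4381 -0.2066] sides [0.0204 0.0225 0.0203 0.0224] ang [-0.962 -2.54   2.178  0.603]
top teal px [355.7 233.1] [16.3 17. ] ctr z=.008 [[ 0.4456 -0.3144  0.008 ]]
  teal circ (array([ 0.4457, -0.3149]), array([0.0454, 0.0481]))
scene blue ctr [ 0.4403 -0.2084] sides [0.0186 0.0178 0.0184 0.0177] ang [-2.485  2.111  0.656 -1.017]Traceback (most recent call last):
  File "m0.py", line 19, in <module>
    k=blob(teal)[0]; (e,ax,an)=cv2.fitEllipse(k); print(nm,"teal px",np.round(e,1),np.round(ax,1),"ctr z=.008",np.round(cast(c,e,.008),4))
      ~~~~~~~~~~^^^
IndexError: list index out of range
```

```bash
cat > m1.py <<'E'
from h import *
from scipy.spatial.transform import Rotation as R
t=load("top0.npz"); s=load("scene0.npz")
def B(p): return np.array(p)/6+[290,165]-0.4
def A(p): return np.array(p)/5.5+[150,165]-0.4
def C(p): return np.array(p)/6+[280,130]-0.4
f=lambda a:np.round(a,4).tolist()
print("pale top",f(cast(t,B([(241,144)]),.062)),"scene",f(cast(s,C([(159,305)]),.062)))
print("black top",f(cast(t,B([(619,273)]),.062)),"scene",f(cast(s,C([(495,160)]),.062)))
print("bottle captop",f(cast(t,B([(437,88)]),.078)),"scene base",f(cast(s,C([(223,298)]),.0)), "scene body top", f(cast(s,C([(224,205)]),.05)))
print("dish outer top",f(cast(t,B([(398,412)]),.0075)),"scene",f(cast(s,C([(500,415)]),.0075)))
print("screwdriver tip",f(cast(t,A([(410,505),(215,480),(212,455),(212,487)]),.01)))
print("pencil tip/ end",f(cast(t,A([(615,535)]),.005)),f(cast(t,[(311,253)],.005)))
print("monitor bottom edge px",f(cast(t,[(237,125),(392,141)],.1)),"z0",f(cast(t,[(237,125),(392,141)],.0)))
print("scene monitor base",f(cast(s,[(190,195),(255,170),(165,180)],.0)))
print("table right edge", f(cast(t,[(407,279),(407,140)],0)))
q=[-0.5809,0.4032,-0.4023,0.5815]; print(np.round(R.from_quat(q).as_matrix(),3))
E
python3 m1.py
```

```text
pale top [[0.5594, -0.2338, 0.062]] scene [[0.5597, -0.2311, 0.062]]
black top [[0.5048, -0.4062, 0.062]] scene [[0.5078, -0.4092, 0.062]]
bottle captop [[0.5842, -0.3202, 0.078]] scene base [[0.5895, -0.327, 0.0]] scene body top [[0.5897, -0.3233, 0.05]]
dish outer top [[0.4453, -0.3151, 0.0075]] scene [[0.4473, -0.318, 0.0075]]
screwdriver tip [[0.3721, 0.0496, 0.01], [0.382, 0.1481, 0.01], [0.3945, 0.1502, 0.01], [0.3784, 0.1495, 0.01]]
pencil tip/ end [[0.36, -0.0533, 0.005]] [[0.3877, -0.19, 0.005]]
monitor bottom edge px [[0.7191, 0.0209, 0.1], [0.6875, -0.3977, 0.1]] z0 [[0.7536, 0.0291, 0.0], [0.7194, -0.4247, 0.0]]
scene monitor base [[0.8031, -0.0754, 0.0], [0.7459, -0.2614, -0.0], [0.9048, -0.0807, 0.0]]
table right edge [[0.3205, -0.4613, 0.0], [0.7242, -0.4698, 0.0]]
[[ 0.351 -0.001  0.936]
 [-0.936  0.001  0.351]
 [-0.002 -1.    -0.   ]]
```

Request:
jog_arm(commands=[{"translation":[18.5,26.6,0],"twist":0.139},{"translation":[18.5,26.6,0],"twist":0.139},{"translation":[18.5,26.6,0],"twist":0.139},{"translation":[18.5,26.6,0],"twist":0.139},{"translation":[18.5,26.6,0],"twist":0.139},{"translation":[18.5,26.6,0],"twist":0.139},{"translation":[18.5,26.6,0],"twist":0.139},{"translation":[18.5,26.6,0],"twist":0.139},{"translation":[18.5,26.6,0],"twist":0.139},{"translation":[18.5,26.6,0],"twist":0.139},{"translation":[18.5,26.6,0],"twist":0.139},{"translation":[18.5,26.6,0],"twist":0.139},{"translation":[18.5,26.6,0],"twist":0.139},{"translation":[0,0,0],"twist":0},{"translation":[0,0,0],"twist":0}], grip=0, grip_force=20)

```text
time: 1.6
ee_pos: [0.46, -0.239, 0.2223]
eef_rot: [-0.676, -0.207, 0.208, 0.676]
ft_force: [-0.2, -0.8, 0.0]
width: 0.0871
```

```bash
cat >> h.py <<'E'
from scipy.spatial.transform import Rotation as R
def state():
    from bench import read_state
    s=read_state(); M=R.from_quat(s["eef_rot"]).as_matrix()
    print("t",round(s["time"],2),"tcp",np.round(np.array(s["ee_pos"])*1000,1),"jaw",round(float(np.arctan2(M[1,0],M[0,0])),3),"down",np.round(M[:,1],3),"F",np.round(s["ft_force"],1),"w",round(float(s["width"])*1000,1),"q",np.round(s["joint_positions"],2))
    return s
def grab(n,name):
    from bench import camera
    c=camera(n); np.savez(name+".npz",**{k:np.array(v) for k,v in c.items()}); save(c,name+".png"); return c
E
python3 - <<'E'
from h import *
state(); c=grab("wrist","w1"); print(np.round(c["cam_to_world"],3).tolist(),c["fx"])
E
```

```text
t 1.6 tcp [ 460.  -239.   222.3] jaw 0.595 down [-0.001  0.    -1.   ] F [-0.2 -0.8  0. ] w 87.1 q [ 0.87  0.13 -0.52  1.72  0.07  1.31  0.93]
[[0.828, 0.541, 0.151, 0.417], [0.561, -0.797, -0.222, -0.177], [0.0, 0.268, -0.963, 0.384], [0.0, 0.0, 0.0, 1.0]] 377.05663751340427
```

View pics/w1.png

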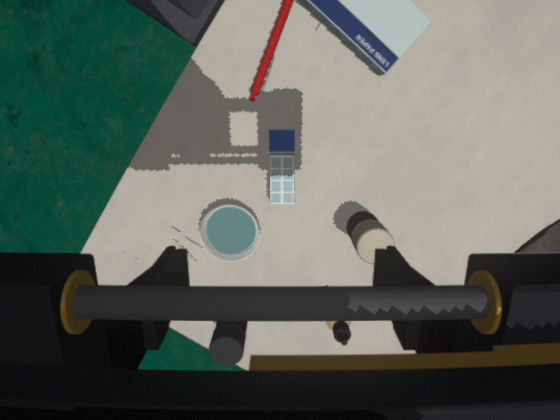

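The wrist view shows the slide at (282,165), lined up with the image's vertical axis and partly in shadow, with its blue end up. The dish is at (230,230) and the pale case at (370,240).

Run:
```python
from h import *
c=load("w1.npz"); crop(c,"w1z.png",240,110,330,220,5.4)
```

```text
(no output)
```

View pics/w1z.png

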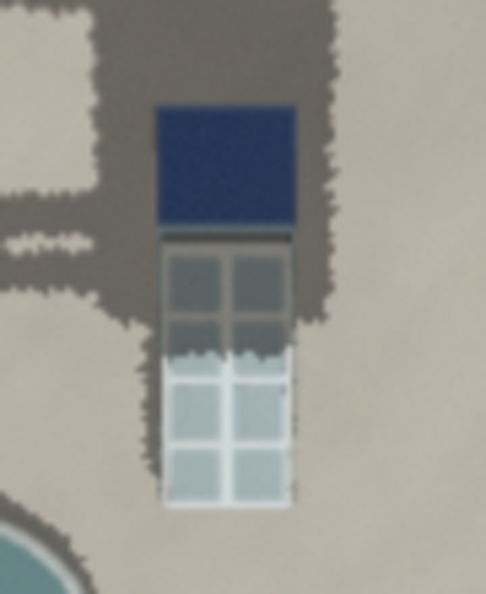

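Run:
```python
from h import *
c=load("w1.npz")
Z=lambda p:np.array(p)/5.4+[240,110]-0.4
b=cast(c,Z([(157,106),(296,105),(297,224),(158,226)]),.0025)[:,:2]
w=cast(c,Z([(162,243),(293,240),(291,506),(162,506)]),.017)[:,:2]
for n,W in (("blue",b),("block",w)):
    print(n,np.round(W.mean(0),4),"sides",np.round(np.linalg.norm(np.roll(W,-1,0)-W,axis=1),4))
    d=(W[0]+W[1]-W[2]-W[3]); print("  y-axis ang",np.arctan2(d[1],d[0])-np.pi/2, "x", [np.arctan2(*(W[i]-W[j])[::-1]) for i,j in((1,0),(2,3))])
d=b.mean(0)-w.mean(0); print("axis from centres",np.arctan2(d[1],d[0])-np.pi/2, np.linalg.norm(d))
# dish
hsv=cv2.cvtColor(c["img"],cv2.COLOR_RGB2HSV)
m=(hsv[...,0]>85)&(hsv[...,0]<105)&(hsv[...,1]>40)&(hsv[...,2]>60); m[:190]=0;m[270:]=0;m[:,270:]=0
k=blob(m)[0]; e=cv2.fitEllipse(k); print("teal",e,cast(c,e[0],.01)); W=cast(c,k.reshape(-1,2),.01); print(np.ptp(W,axis=0))
```

```text
blue [ 0.4369 -0.2051] sides [0.0256 0.0219 0.0259 0.0221]
  y-axis ang 0.6049828299116236 x [np.float64(0.6030780769245584), np.float64(0.6103211556411965)]
block [ 0.4576 -0.2356] sides [0.0236 0.0495 0.024  0.0489]
  y-axis ang 0.5929477555973812 x [np.float64(0.6188540189524806), np.float64(0.5958445568782478)]
axis from centres 0.5953843074251592 0.036827035114884006
teal ((230.4479522705078, 230.1401824951172), (45.282554626464844, 47.96686935424805), 108.57594299316406) [[ 0.44442662 -0.31149488  0.01      ]]
[0.05081758 0.05092827 0.        ]
```

Request:
jog_arm(commands=[{"translation":[-1,2,-30],"twist":0},{"translation":[0,0,-40],"twist":0},{"translation":[0,0,-40],"twist":0},{"translation":[0,0,-40],"twist":0},{"translation":[0,0,-30],"twist":0},{"translation":[0,0,-20],"twist":0},{"translation":[0,0,-10],"twist":0},{"translation":[0,0,-6],"twist":0},{"translation":[0,0,0],"twist":0},{"translation":[0,0,0],"twist":0},{"translation":[0,0,0],"twist":0}], grip=0)

```text
time: 2.75
ee_pos: [0.4596, -0.2379, 0.0076]
eef_rot: [0.677, 0.208, -0.207, -0.676]
ft_force: [-0.3, 0.0, -0.1]
width: 0.0871
```

Request:
jog_arm(commands=[{"translation":[0,0,0],"twist":0},{"translation":[0,0,0],"twist":0},{"translation":[0,0,0],"twist":0},{"translation":[0,0,0],"twist":0},{"translation":[0,0,0],"twist":0},{"translation":[0,0,0],"twist":0},{"translation":[0,0,0],"twist":0},{"translation":[0,0,0],"twist":0},{"translation":[0,0,0],"twist":0},{"translation":[0,0,0],"twist":0}], grip=1, grip_force=20)

```text
time: 3.75
ee_pos: [0.459, -0.2374, 0.0066]
eef_rot: [-0.676, -0.207, 0.207, 0.676]
ft_force: [-1.2, 0.0, 0.9]
width: 0.0235
```

Request:
jog_arm(commands=[{"translation":[0,0,10],"twist":0},{"translation":[0,0,30],"twist":0},{"translation":[0,0,40],"twist":0},{"translation":[0,20,34],"twist":0},{"translation":[0.5,31,0],"twist":-0.0778},{"translation":[0.5,31,0],"twist":-0.0778},{"translation":[0.5,31,0],"twist":-0.0778},{"translation":[0.5,31,0],"twist":-0.0778},{"translation":[0.5,31,0],"twist":-0.0778},{"translation":[0.5,31,0],"twist":-0.0778},{"translation":[0.5,31,0],"twist":-0.0778},{"translation":[0.5,31,0],"twist":-0.0778},{"translation":[0.5,31,0],"twist":-0.0778},{"translation":[0.5,34,0],"twist":-0.0778},{"translation":[0,0,0],"twist":0},{"translation":[0,0,0],"twist":0}])

```text
time: 5.35
ee_pos: [0.4639, 0.0962, 0.121]
eef_rot: [0.704, -0.064, 0.064, -0.704]
ft_force: [-0.5, -0.3, 0.4]
width: 0.0237
```

Run:
```python
from h import *
state(); c=grab("wrist","w2")
```

```text
t 5.35 tcp [463.9  96.2 121. ] jaw -0.18 down [ 0. -0. -1.] F [-0.5 -0.3  0.4] w 23.7 q [ 0.4   0.15 -0.74  1.94  0.11  1.09 -0.57]
```

View pics/w2.png

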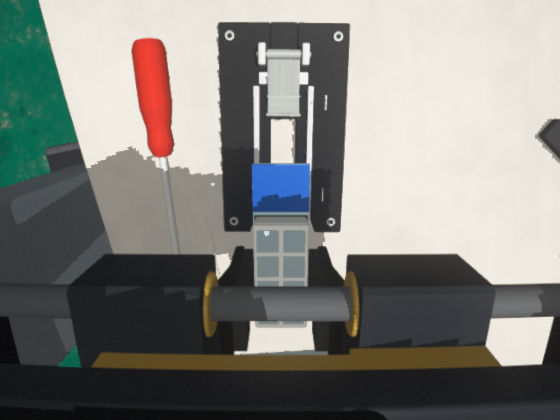

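The wrist view shows the held slide with its blue label at (281,188) and the holder behind it, corners at about (219,24), (349,24), (341,231) and (225,231). The clip is at (283,80).

Run:
```python
from h import *
c=load("w2.npz"); crop(c,"w2a.png",210,15,360,125,5.3); crop(c,"w2b.png",210,120,360,240,5)
```

```text
(no output)
```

View pics/w2a.png

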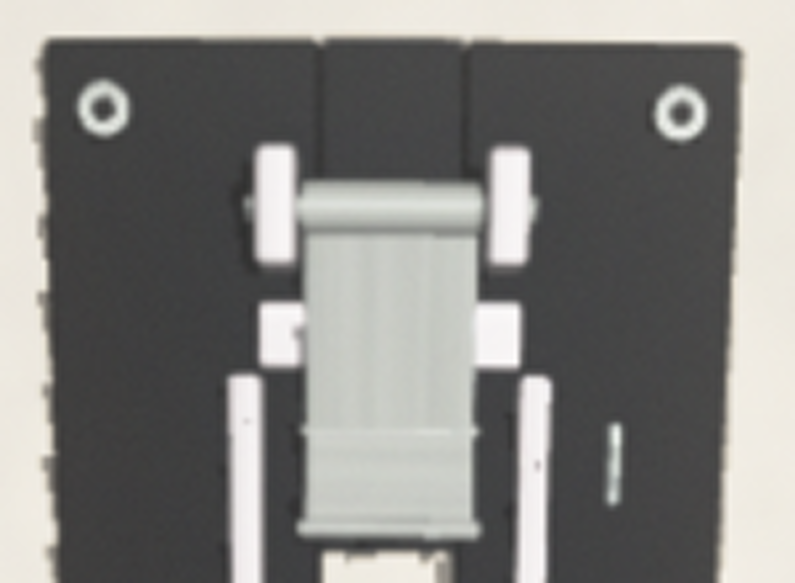

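View pics/w2b.png

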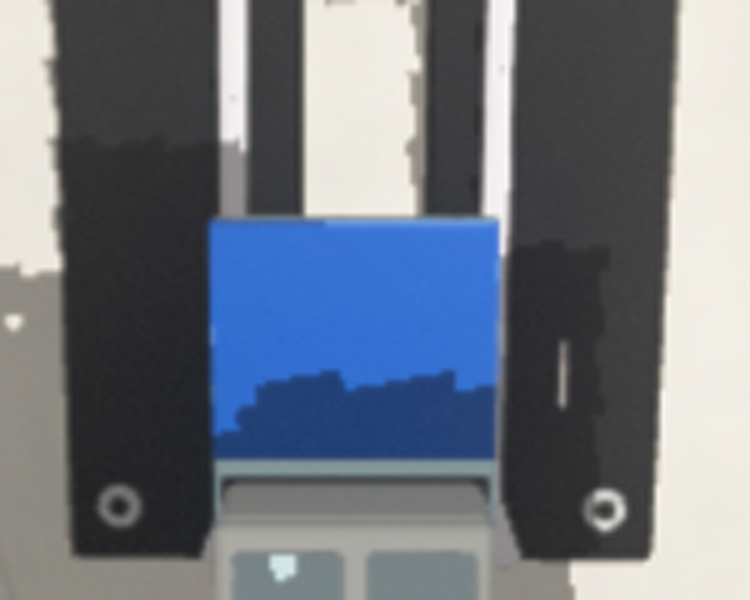

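Run:
```python
from h import *
c=load("w2.npz")
a=lambda p:np.array(p,float)/5.3+[210,15]-0.4
b=lambda p:np.array(p,float)/5+[210,120]-0.4
H=cast(c,np.vstack([a([(43,41),(741,46)]),b([(652,558),(73,555)])]),.008)[:,:2]
print("holder sides",np.linalg.norm(np.roll(H,-1,0)-H,axis=1))
ctr=H.mean(0); d=(H[0]+H[1]-H[2]-H[3]); e=(H[1]+H[2]-H[0]-H[3]); 
print("ctr",ctr,"yaw y",np.arctan2(d[1],d[0])-np.pi/2,"yaw x",np.arctan2(e[1],e[0]))
sc=cast(c,np.vstack([a([(103,109),(681,113)]),b([(604,509),(119,505)])]),.008)[:,:2]; print("screws ctr",sc.mean(0)); d2=sc[0]+sc[1]-sc[2]-sc[3]; print("yaw",np.arctan2(d2[1],d2[0])-np.pi/2)
lips=cast(c,np.vstack([a([(262,380),(518,380)]),b([(247,20),(486,20)])]),.011)[:,:2]; print("lip gap",np.linalg.norm(lips[0]-lips[1]),np.linalg.norm(lips[2]-lips[3])); mid=[(lips[0]+lips[1])/2,(lips[2]+lips[3])/2]; d3=mid[0]-mid[1]; print("lip mid",mid,np.arctan2(d3[1],d3[0])-np.pi/2)
L=cast(c,b([(209,219),(499,219),(494,460),(216,461)]),.1172)[:,:2]
print("label ctr",L.mean(0),np.linalg.norm(np.roll(L,-1,0)-L,axis=1)); d4=L[0]+L[1]-L[2]-L[3];print("yaw",np.arctan2(d4[1],d4[0])-np.pi/2)
th=-.18; M=np.array([[np.cos(th),np.sin(th)],[-np.sin(th),np.cos(th)]])
print("in holder frame: label ctr",M@(L.mean(0)-ctr),"lead edge",M@((L[0]+L[1])/2-ctr),"tcp",M@(np.array([.4639,.0962])-ctr),"lipmid",[M@(m-ctr) for m in mid],"screws",[M@(m-ctr) for m in sc])
```

```text
holder sides [0.0890705  0.14814913 0.08909411 0.1481775 ]
ctr [0.47331008 0.14973464] yaw y -0.1856045113574123 yaw x -0.1857405864674776
screws ctr [0.47320576 0.14960957]
yaw -0.18758751478708446
lip gap 0.03333552796433744 0.033721980966726454
lip mid [array([0.47923468, 0.18129662]), array([0.47454005, 0.15637723])] -0.18621015079575898
label ctr [0.46866086 0.13376955] [0.02555961 0.02208438 0.02535192 0.02217786]
yaw -0.1759018693017873
in holder frame: label ctr [-0.00171589 -0.0165395 ] lead edge [-0.00176124 -0.00547416] tcp [ 0.00032623 -0.0543544 ] lipmid [array([0.00017835, 0.03211273]), array([2.08716389e-05, 6.75546713e-03])] screws [array([-0.03666237,  0.06602965]), array([0.03750281, 0.06560273]), array([ 0.03643228, -0.06642205]), array([-0.0375937 , -0.06577726])]
```

Request:
jog_arm(commands=[{"translation":[0.8,-0.1,-30],"twist":-0.009},{"translation":[0,0,-35],"twist":0},{"translation":[0,0,-20],"twist":0},{"translation":[0,0,-13],"twist":0},{"translation":[0,0,0],"twist":0},{"translation":[0,0,0],"twist":0}])

```text
time: 6.0
ee_pos: [0.4654, 0.0952, 0.0234]
eef_rot: [-0.704, 0.068, -0.068, 0.704]
ft_force: [-0.0, 0.3, 0.1]
width: 0.0238
```

Run:
```python
from h import *
state(); c=grab("wrist","w3"); crop(c,"w3b.png",190,60,370,250,3.1)
```

```text
t 6.0 tcp [465.4  95.2  23.4] jaw -0.192 down [ 0.001  0.    -1.   ] F [-0.   0.3  0.1] w 23.8 q [ 0.34  0.31 -0.7   2.02  0.25  0.9  -0.69]
```

View pics/w3b.png

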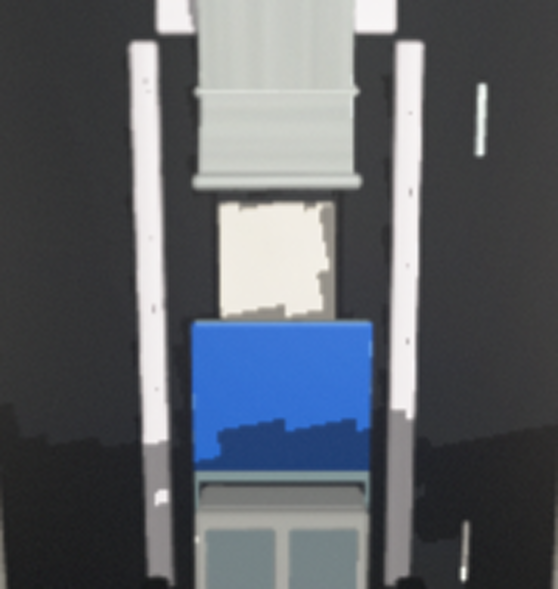

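```bash
cat > sl.py <<'E'
from h import *
def fr(c,b,lab,lips,zl,th=-.186,ctr=(.4733,.1497)):
    M=np.array([[np.cos(th),np.sin(th)],[-np.sin(th),np.cos(th)]])
    L=cast(c,b(lab),zl)[:,:2]; P=cast(c,b(lips),.011)[:,:2]
    f=lambda p:np.round(1000*(M@(p-np.array(ctr))),1)
    print("label corners",[f(p).tolist() for p in L],"lips inner",[f(p).tolist() for p in P])
    d=L[0]+L[1]-L[2]-L[3];print("label yaw",np.arctan2(d[1],d[0])-np.pi/2)
    mid=[(P[0]+P[1])/2,(P[2]+P[3])/2];d=mid[0]-mid[1];print("lip yaw",np.arctan2(d[1],d[0])-np.pi/2)
E
python3 - <<'E'
from sl import *
c=load("w3.npz")
b=lambda p:np.array(p,float)/3.1+[190,60]-0.34
fr(c,b,[(192,322),(371,321),(369,470),(195,472)],[(157,60),(397,60),(174,570),(386,570)],.0195)
E
```

```text
label corners [[-12.2, -6.1], [13.2, -6.1], [13.2, -28.1], [-12.4, -28.3]] lips inner [[-17.0, 30.1], [17.1, 29.9], [-16.8, -46.8], [16.8, -47.0]]
label yaw -0.1888039813758371
lip yaw -0.1868353889127814
```

Request:
jog_arm(commands=[{"translation":[-0.4,0,-4],"twist":0},{"translation":[0,0,-2.5],"twist":0},{"translation":[0,0,-1],"twist":0},{"translation":[0,0,0],"twist":0},{"translation":[0,0,0],"twist":0},{"translation":[0,0,0],"twist":0}])

```text
time: 6.65
ee_pos: [0.4645, 0.0955, 0.0152]
eef_rot: [-0.704, 0.068, -0.068, 0.704]
ft_force: [-0.0, -0.4, -1.2]
width: 0.0237
```

Request:
jog_arm(commands=[{"translation":[0,0,-1],"twist":0},{"translation":[0,0,0],"twist":0},{"translation":[0,0,0],"twist":0}])

```text
time: 6.95
ee_pos: [0.4646, 0.0955, 0.0145]
eef_rot: [0.704, -0.068, 0.068, -0.704]
ft_force: [-2.4, -0.3, 5.5]
width: 0.0239
```

Request:
jog_arm(commands=[{"translation":[0,0,0.5],"twist":0},{"translation":[0.92,4.91,0],"twist":0},{"translation":[0.92,4.91,0],"twist":0},{"translation":[0.92,4.91,0],"twist":0},{"translation":[0.92,4.91,0],"twist":0},{"translation":[0,0,0],"twist":0},{"translation":[0,0,0],"twist":0}])

```text
time: 7.65
ee_pos: [0.4681, 0.1155, 0.0146]
eef_rot: [-0.704, 0.068, -0.068, 0.704]
ft_force: [-0.9, 1.8, 0.4]
width: 0.0237
```

Run:
```python
from h import *
state(); c=grab("wrist","w4"); crop(c,"w4b.png",190,60,370,250,3.1)
```

```text
t 7.65 tcp [468.1 115.5  14.6] jaw -0.191 down [ 0.  0. -1.] F [-0.9  1.8  0.4] w 23.7 q [ 0.29  0.34 -0.7   2.01  0.28  0.89 -0.75]
```

View pics/w4b.png

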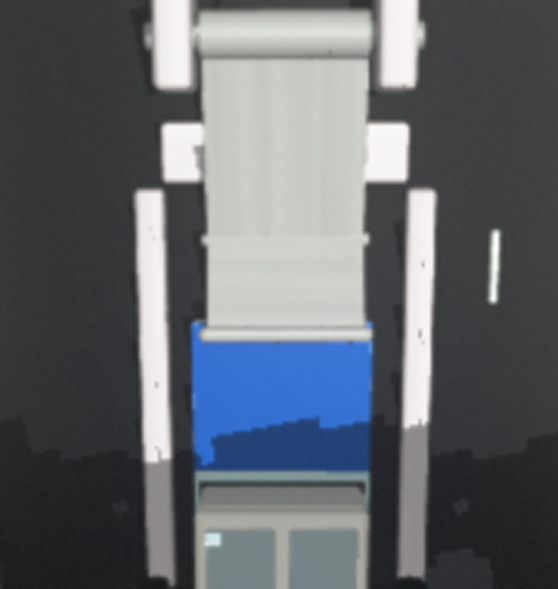

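The leading edge is now under the clip mouth at (282,330), and the slide is centred between the lips. I'll push on.

Request:
jog_arm(commands=[{"translation":[0.74,3.93,0],"twist":0},{"translation":[0.74,3.93,0],"twist":0},{"translation":[0.56,2.95,0],"twist":0},{"translation":[0.56,2.95,0],"twist":0},{"translation":[0,0,0],"twist":0},{"translation":[0,0,0],"twist":0}])

```text
time: 8.3
ee_pos: [0.4707, 0.1288, 0.0146]
eef_rot: [0.704, -0.068, 0.068, -0.704]
ft_force: [0.4, -2.2, 1.2]
width: 0.0239
```

Run:
```python
from h import *
state(); c=grab("wrist","w5"); crop(c,"w5b.png",190,60,370,250,3.1)
```

```text
t 8.3 tcp [470.7 128.8  14.6] jaw -0.192 down [ 0. -0. -1.] F [ 0.4 -2.2  1.2] w 23.9 q [ 0.27  0.35 -0.7   1.99  0.29  0.89 -0.78]
```

View pics/w5b.png

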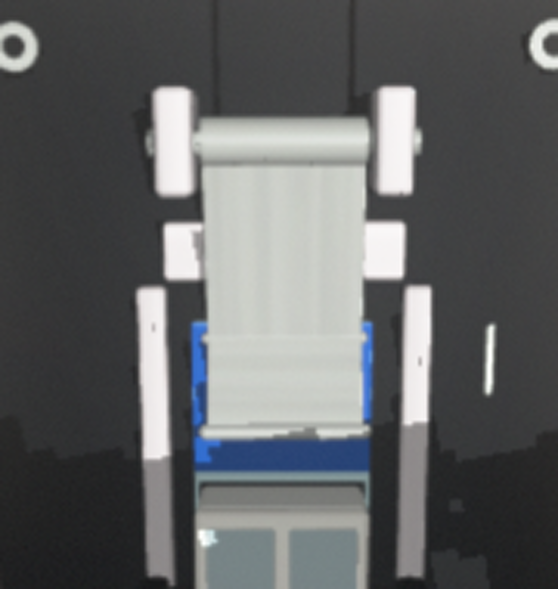

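The leading edge (row 322) is now past the bead (row 338), with the stop's face at row 281. I'll measure what remains.

```bash
cat > lead.py <<'E'
from h import *
def go(npz,off,s,lead,stop,lip,zl=.0105):
    c=load(npz); b=lambda p:np.array(p,float)/s+off-0.34
    th=-.186;M=np.array([[np.cos(th),np.sin(th)],[-np.sin(th),np.cos(th)]]);f=lambda p:np.round(1000*(M@(p-np.array([.4733,.1497]))),1).tolist()
    for n,p,z in (("lead",lead,zl),("stop",stop,.011),("lip",lip,.011)): print(n,[f(q) for q in cast(c,b(p),z)[:,:2]])
E
python3 - <<'E'
from lead import *
go("w5.npz",[190,60],3.1,[(192,322),(371,322)],[(183,280),(385,279)],[(138,288),(431,287)])
E
```

```text
lead [[-13.2, 27.9], [12.3, 27.7]]
stop [[-14.3, 33.9], [14.1, 33.9]]
lip [[-20.7, 32.8], [20.6, 32.7]]
```

Request:
jog_arm(commands=[{"translation":[0.46,2.46,0],"twist":0},{"translation":[0.37,1.97,0],"twist":0},{"translation":[0.15,0.8,0],"twist":0},{"translation":[0,0,0],"twist":0},{"translation":[0,0,0],"twist":0}])

```text
time: 8.85
ee_pos: [0.4716, 0.1345, 0.0146]
eef_rot: [-0.704, 0.068, -0.068, 0.704]
ft_force: [0.7, -1.4, -0.0]
width: 0.0239
```

Run:
```python
from h import *
state(); c=grab("wrist","w6"); crop(c,"w6b.png",190,60,370,250,3.1)
```

```text
t 8.85 tcp [471.6 134.5  14.6] jaw -0.192 down [ 0.     0.001 -1.   ] F [ 0.7 -1.4 -0. ] w 23.9 q [ 0.25  0.36 -0.7   1.99  0.29  0.89 -0.79]
```

View pics/w6b.png

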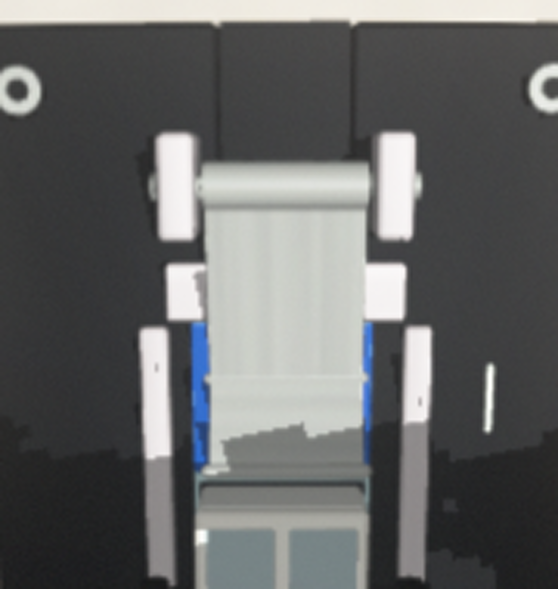

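Run:
```python
from lead import *
go("w6.npz",[190,60],3.1,[(192,322),(371,322)],[(183,321),(385,320)],[(141,328),(431,326)])
```

```text
lead [[-13.4, 33.6], [12.1, 33.5]]
stop [[-14.6, 33.9], [14.0, 33.9]]
lip [[-20.6, 32.9], [20.6, 33.0]]
```

Request:
jog_arm(commands=[{"translation":[0,0,0],"twist":0},{"translation":[0,0,0],"twist":0},{"translation":[0,0,0],"twist":0},{"translation":[0,0,0],"twist":0},{"translation":[0,0,0],"twist":0},{"translation":[0,0,0],"twist":0}], grip=0.4)

```text
time: 9.5
ee_pos: [0.4717, 0.1341, 0.0146]
eef_rot: [-0.704, 0.068, -0.068, 0.704]
ft_force: [0.3, 0.5, 0.1]
width: 0.0515
```

Request:
jog_arm(commands=[{"translation":[0,0,10],"twist":0},{"translation":[0,0,30],"twist":0},{"translation":[0,0,40],"twist":0},{"translation":[0,0,40],"twist":0},{"translation":[-5,-25,30],"twist":0},{"translation":[-5,-25,0],"twist":0},{"translation":[0,0,0],"twist":0},{"translation":[0,0,0],"twist":0}])

```text
time: 10.3
ee_pos: [0.4616, 0.084, 0.1651]
eef_rot: [0.704, -0.068, 0.068, -0.704]
ft_force: [-0.2, 0.8, -0.9]
width: 0.0523
```

Run:
```python
from h import *
state(); c=grab("wrist","w7")
```

```text
t 10.3 tcp [461.6  84.  165.1] jaw -0.193 down [ 0.001 -0.    -1.   ] F [-0.2  0.8 -0.9] w 52.3 q [ 0.43  0.08 -0.73  1.9   0.06  1.18 -0.51]
```

View pics/w7.png

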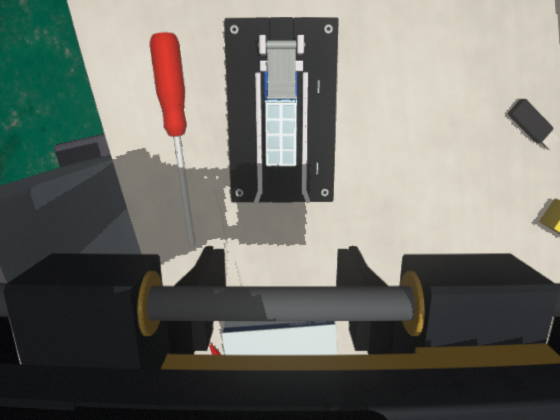

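The slide stayed under the clip, with its block at (281,133). I'll check the position with numbers before moving on.

Run:
```python
from h import *
c=load("w7.npz"); crop(c,"w7z.png",220,10,345,210,2.9)
crop(c,"w7y.png",250,50,320,180,4.5)
```

```text
(no output)
```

View pics/w7y.png

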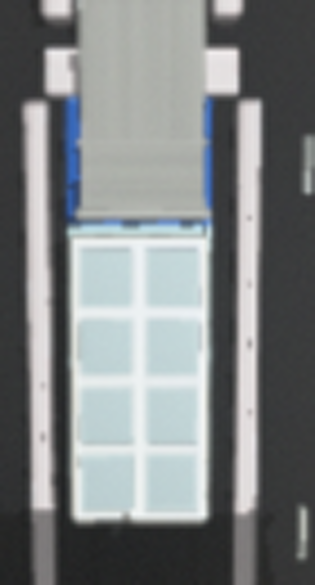

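Run:
```python
from lead import *
go("w7.npz",[250,50],4.5,[(66,97),(212,98)],[(46,95),(237,94)],[(24,102),(261,101)])
c=load("w7.npz"); b=lambda p:np.array(p,float)/4.5+[250,50]-.4
P=cast(c,b([(72,236),(208,234),(207,521),(73,521)]),.025)[:,:2]
th=-.186;M=np.array([[np.cos(th),np.sin(th)],[-np.sin(th),np.cos(th)]])
print("block",np.round([1000*(M@(p-[.4733,.1497])) for p in P],1).tolist())
# dish target
pc=np.array([.4317,-.066]); pa=-.09
h=lambda x,y: np.array([.4733,.1497])+M.T@[x,y]
px=np.array([np.cos(pa-np.pi/2),np.sin(pa-np.pi/2)]); py=np.array([np.cos(pa),np.sin(pa)])
hf=h(0,-.075); pf=pc-px*.03; print("holder face mid",hf,"pack face mid",pf,"mid",(hf+pf)/2,"gap",np.linalg.norm(hf-pf))
print("case target",pc+py*.091)
```

```text
lead [[-13.5, 33.5], [12.4, 33.1]]
stop [[-17.0, 33.8], [16.8, 33.8]]
lip [[-20.9, 32.7], [21.0, 32.6]]
block [[-12.3, 9.4], [11.1, 9.6], [11.1, -40.1], [-12.9, -40.0]]
holder face mid [0.4594303  0.07599361] pack face mid [ 0.43439636 -0.03612142] mid [0.44691333 0.0199361 ] gap 0.1148759268769688
case target [ 0.5223317  -0.07417895]
```

The slide is home: lead edge at y = 33.3 mm with the stop at 34. On the way to the dish I'll look at the pack and gap with the wrist camera.

Request:
jog_arm(commands=[{"translation":[-2,-34,8],"twist":0},{"translation":[-2,-34,8],"twist":0},{"translation":[-2,-34,8],"twist":0},{"translation":[-2,-34,8],"twist":0},{"translation":[-2,-34,8],"twist":0},{"translation":[-2,-34,8],"twist":0},{"translation":[-2,-34,8],"twist":0},{"translation":[-2,-34,4],"twist":0},{"translation":[0,0,0],"twist":0},{"translation":[0,0,0],"twist":0},{"translation":[0,0,0],"twist":0}], grip=0)

```text
time: 11.45
ee_pos: [0.4461, -0.1862, 0.2242]
eef_rot: [-0.704, 0.067, -0.067, 0.704]
ft_force: [0.9, -0.2, 0.6]
width: 0.0872
```

Run:
```python
from h import *
state(); c=grab("wrist","w8")
```

```text
t 11.45 tcp [ 446.1 -186.2  224.2] jaw -0.19 down [-0.     0.001 -1.   ] F [ 0.9 -0.2  0.6] w 87.2 q [ 0.75  0.04 -0.45  1.8   0.02  1.3   0.1 ]
```

View pics/w8.png

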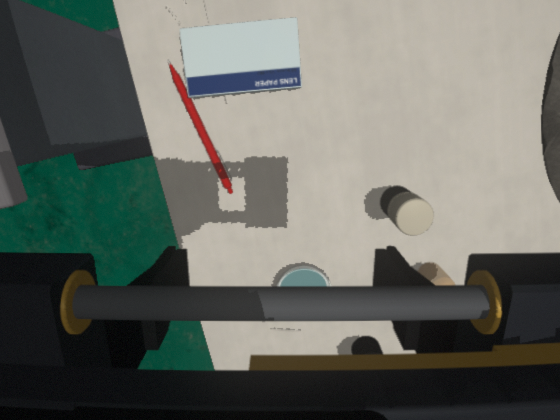

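Run:
```python
from h import *
c=load("w8.npz"); crop(c,"w8z.png",165,5,315,110,5.2)
```

```text
(no output)
```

View pics/w8z.png

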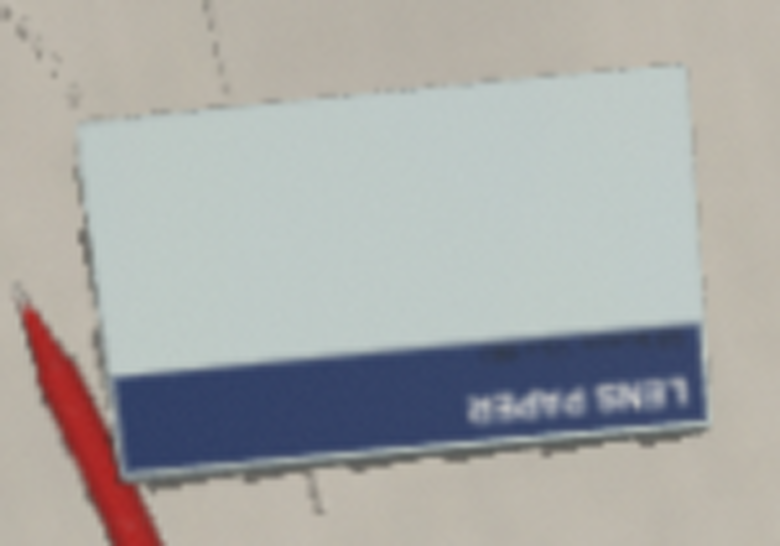

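Run:
```python
from h import *
c=load("w8.npz"); b=lambda p:np.array(p,float)/5.2+[165,5]-.4
P=cast(c,b([(78,122),(687,66),(708,424),(124,470)]),.028)[:,:2]
print(P.round(4).tolist(),P.mean(0),np.linalg.norm(np.roll(P,-1,0)-P,axis=1)); v=P[1]+P[2]-P[0]-P[3]; w=P[2]+P[3]-P[0]-P[1]
print("y-ang",np.arctan2(v[1],v[0]),"x+90",np.arctan2(w[1],w[0])+np.pi/2)
# pale case, dish rough: 
print("pale",cast(c,[(411,214)],.062),"pencil",cast(c,[(172,63),(231,190)],.004)[:,:2])
pa=np.arctan2(v[1],v[0]); pc=P.mean(0); px=np.array([np.sin(pa),-np.cos(pa)]); py=np.array([np.cos(pa),np.sin(pa)])
th=-.186;hf=np.array([.4733,.1497])-.075*np.array([-np.sin(th),np.cos(th)]); pf=pc-px*.03
print(hf,pf,(hf+pf)/2,"case",pc+py*.091, "gap", hf-pf)
```

```text
[[0.3827, -0.0302], [0.486, -0.0416], [0.4791, -0.1], [0.3767, -0.0879]] [ 0.43111916 -0.06493223] [0.10397808 0.05877543 0.10313174 0.05807869]
y-ang -0.11409015191145823 x+90 -0.11057939079915569
pale [[ 0.55572561 -0.22784539  0.062     ]] pencil [[ 0.3627341  -0.05391042]
 [ 0.3913889  -0.18715883]]
[0.4594303  0.07599361] [ 0.43453444 -0.03512726] [0.44698237 0.02043318] case [ 0.52152755 -0.07529192] gap [0.02489585 0.11112088]
```

The wrist view shows the pack's top-face corners at (180,28), (297,18), (301,87) and (189,95). This gives pack centre (0.431, -0.065) and yaw -0.11, so the dish target is (0.447, 0.020). Now to the dish.

Request:
jog_arm(commands=[{"translation":[0,-32,-10],"twist":0},{"translation":[0,-32,-30],"twist":0},{"translation":[0,-32,-30],"twist":0},{"translation":[-1,-31,-30],"twist":0},{"translation":[0,0,-20],"twist":0},{"translation":[0,0,0],"twist":0}])

```text
time: 12.1
ee_pos: [0.4433, -0.3133, 0.1015]
eef_rot: [-0.703, 0.069, -0.066, 0.705]
ft_force: [0.3, 1.1, 0.2]
width: 0.0873
```

Run:
```python
from h import *
state(); c=grab("wrist","w9"); c=grab("scene","s9"); crop(c,"s9z.png",240,90,440,240,4)
```

```text
t 12.1 tcp [ 443.3 -313.3  101.5] jaw -0.191 down [-0.004  0.004 -1.   ] F [0.3 1.1 0.2] w 87.3 q [ 0.84  0.28 -0.35  1.8   0.11  1.08  0.26]
```

View pics/w9.png

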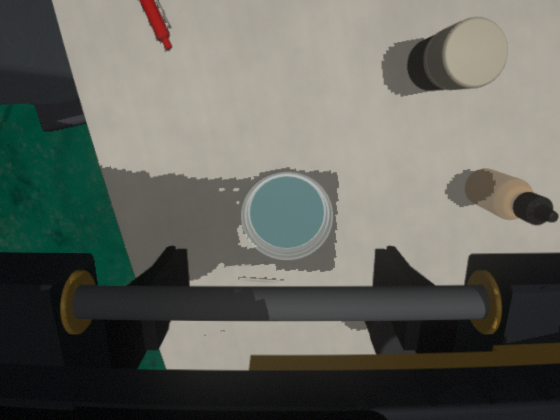

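View pics/s9z.png

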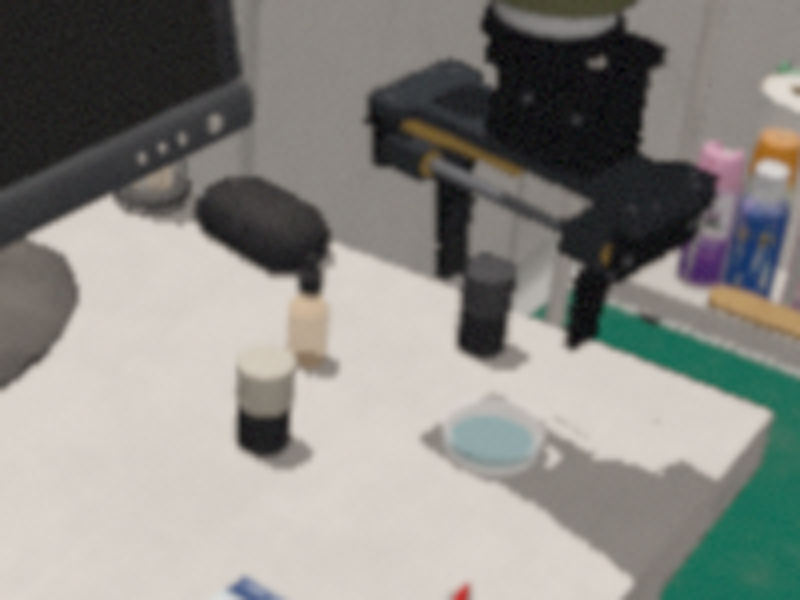

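The wrist view shows the dish's teal pad at (287,212) and the outer rim at (287,216). The pale case is at (467,55) and the bottle at (510,195).

Run:
```python
from h import *
c=load("w9.npz")
hsv=cv2.cvtColor(c["img"],cv2.COLOR_RGB2HSV)
m=(hsv[...,0]>85)&(hsv[...,0]<105)&(hsv[...,1]>40)&(hsv[...,2]>60); m[:150]=0;m[285:]=0;m[:,:240]=0
k=blob(m)[0]
for z in (.003,.008,.0125):
    W=cast(c,k.reshape(-1,2),z); print(z,cv2.minEnclosingCircle((W[:,:2]*1000).astype(np.float32)))
e=[(288,171),(288,260),(242,215),(332,215)]
for z in (0,.0075,.015): W=cast(c,e,z)[:,:2]; print(z,(W[0]+W[1])/2,(W[2]+W[3])/2,np.linalg.norm(W[0]-W[1]),np.linalg.norm(W[2]-W[3]))
# pale cap and bottle
print("pale top",cast(c,[(472,52)],.062),"bottle",cast(c,[(533,208)],.078))
```

```text
0.003 ((444.8565979003906, -314.364013671875), 26.42303466796875)
0.008 ((445.0707092285156, -312.9539489746094), 25.915260314941406)
0.0125 ((445.2634582519531, -311.68499755859375), 25.458316802978516)
0 [ 0.44530433 -0.31848066] [ 0.44485721 -0.31687451] 0.06756864516651884 0.06548844439710622
0.0075 [ 0.44560906 -0.31627245] [ 0.44517468 -0.31471207] 0.06564324587511708 0.06362232137323248
0.015 [ 0.44591378 -0.31406425] [ 0.44549215 -0.31254963] 0.06371784658371527 0.06175619834935875
pale top [[ 0.55637911 -0.23176309  0.062     ]] bottle [[ 0.57589511 -0.31511056  0.078     ]]
```

Request:
jog_arm(commands=[{"translation":[1,-0.5,-30],"twist":0},{"translation":[0,0,-35],"twist":0},{"translation":[0,0,-20],"twist":0},{"translation":[0,0,-10],"twist":0},{"translation":[0,0,-3],"twist":0},{"translation":[0,0,0],"twist":0},{"translation":[0,0,0],"twist":0}])

```text
time: 12.9
ee_pos: [0.4466, -0.3158, 0.0081]
eef_rot: [0.704, -0.067, 0.068, -0.703]
ft_force: [-0.8, -0.6, 0.1]
width: 0.087
```

Request:
jog_arm(commands=[{"translation":[0,0,0],"twist":0},{"translation":[0,0,0],"twist":0},{"translation":[0,0,0],"twist":0},{"translation":[0,0,0],"twist":0},{"translation":[0,0,0],"twist":0},{"translation":[0,0,0],"twist":0}], grip=1, grip_force=12)

```text
time: 13.5
ee_pos: [0.4458, -0.3155, 0.0067]
eef_rot: [0.704, -0.068, 0.068, -0.704]
ft_force: [0.4, 0.4, 2.7]
width: 0.0623
```

Request:
jog_arm(commands=[{"translation":[0,0,10],"twist":0},{"translation":[0,0,30],"twist":0},{"translation":[0,0,40],"twist":0},{"translation":[0,20,20],"twist":0},{"translation":[0,35,0],"twist":0},{"translation":[0,35,0],"twist":0},{"translation":[0,35,0],"twist":0},{"translation":[0,35,0],"twist":0},{"translation":[0,35,0],"twist":0},{"translation":[0,35,0],"twist":0},{"translation":[0,35,0],"twist":0},{"translation":[0,35,0],"twist":0},{"translation":[1,35,0],"twist":0},{"translation":[0,0,0],"twist":0},{"translation":[0,0,0],"twist":0}])

```text
time: 15.0
ee_pos: [0.4466, 0.02, 0.107]
eef_rot: [0.704, -0.067, 0.067, -0.704]
ft_force: [-0.5, -0.3, -0.2]
width: 0.0621
```

Run:
```python
from h import *
state(); c=grab("wrist","w10"); c=grab("top","t10"); crop(c,"t10z.png",150,150,290,270,5)
```

```text
t 15.0 tcp [446.6  20.  107. ] jaw -0.19 down [ 0. -0. -1.] F [-0.5 -0.3 -0.2] w 62.1 q [ 0.47  0.09 -0.64  2.02  0.06  1.05 -0.38]
```

View pics/w10.png

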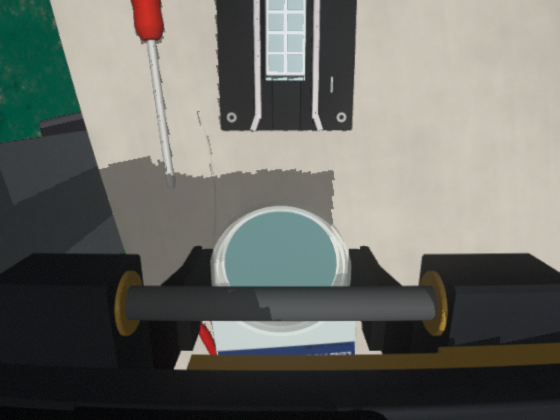

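View pics/t10z.png

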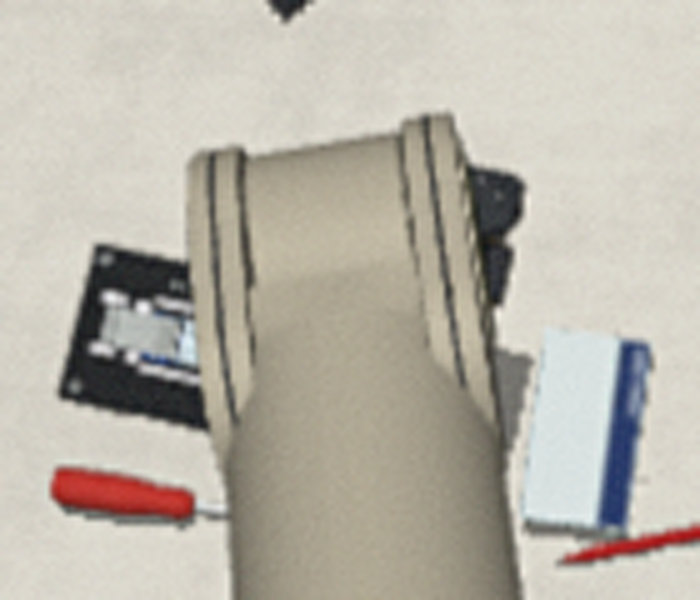

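The dish is held level at (280,265) in the wrist view, clear of the holder edge (row 130), and the pack shows below it. I'll lower it.

Request:
jog_arm(commands=[{"translation":[0,-0.5,-35],"twist":0},{"translation":[0,0,-35],"twist":0},{"translation":[0,0,-18],"twist":0},{"translation":[0,0,-8],"twist":0},{"translation":[0,0,-3.5],"twist":0},{"translation":[0,0,0],"twist":0},{"translation":[0,0,0],"twist":0}])

```text
time: 15.8
ee_pos: [0.4475, 0.0189, 0.008]
eef_rot: [0.704, -0.067, 0.069, -0.704]
ft_force: [-0.5, -0.4, 0.6]
width: 0.0624
```

Run:
```python
from h import *
state(); c=grab("wrist","w11"); c=grab("scene","s11"); crop(c,"s11z.png",160,180,360,330,4)
```

```text
t 15.8 tcp [447.5  18.9   8. ] jaw -0.192 down [ 0.002 -0.    -1.   ] F [-0.5 -0.4  0.6] w 62.4 q [ 0.43  0.26 -0.61  2.1   0.2   0.83 -0.5 ]
```

View pics/w11.png

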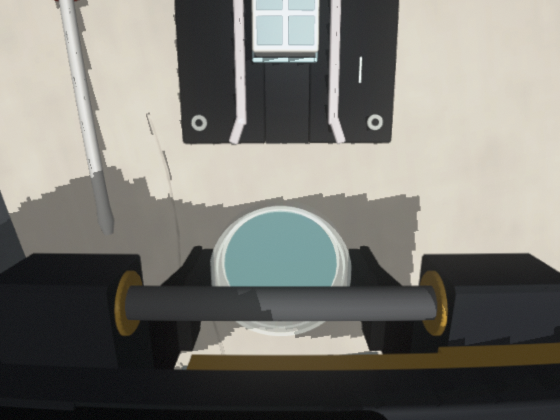

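View pics/s11z.png

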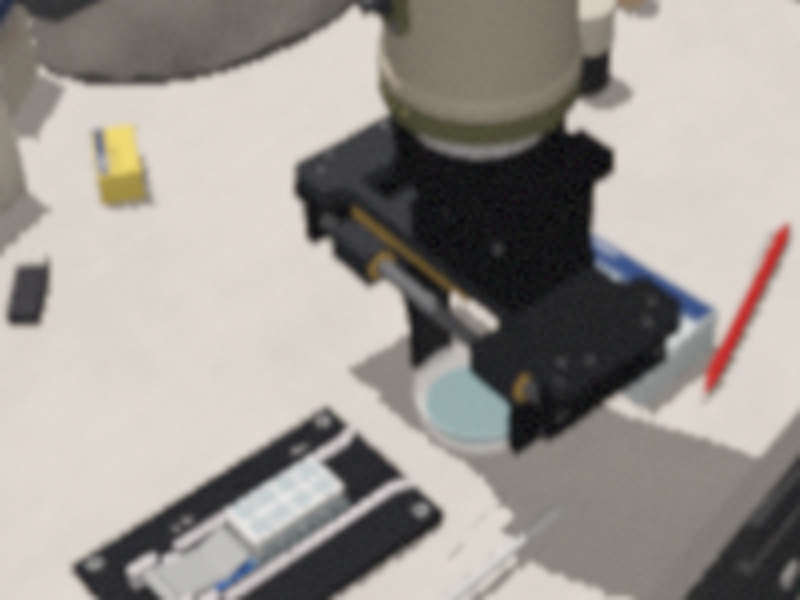

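The dish sits in the gap, with its rim spanning (211..351, 206..332) in the wrist view and the holder edge at row 142. I'll check the position before letting go.

Run:
```python
from h import *
c=load("w11.npz")
hsv=cv2.cvtColor(c["img"],cv2.COLOR_RGB2HSV)
m=(hsv[...,0]>85)&(hsv[...,0]<105)&(hsv[...,1]>40)&(hsv[...,2]>60); m[:200]=0;m[290:]=0
k=blob(m)[0]; k=k.reshape(-1,2); k=k[k[:,1]<280]
W=cast(c,k,.009)[:,:2]
A=np.c_[2*W,np.ones(len(W))]; s=np.linalg.lstsq(A,(W**2).sum(1),rcond=None)[0]; print("teal circle",s[:2],np.sqrt(s[2]+s[:2]@s[:2]))
E=cast(c,[(182,142),(393,142)],.008)[:,:2]; print("holder edge",E,E.mean(0),np.linalg.norm(E[0]-E[1]))
```

```text
teal circle [0.44577745 0.02196105] 0.025477536197187182
holder edge [[0.41544815 0.08499999]
 [0.50382864 0.06785675]] [0.45963839 0.07642837] 0.09002777963367664
```

Request:
jog_arm(commands=[{"translation":[0.5,-1,-1.2],"twist":0},{"translation":[0,0,0],"twist":0},{"translation":[0,0,0],"twist":0}])

```text
time: 16.2
ee_pos: [0.4477, 0.0182, 0.0065]
eef_rot: [0.704, -0.067, 0.068, -0.704]
ft_force: [-1.5, 0.3, 6.5]
width: 0.0623
```

Request:
jog_arm(commands=[{"translation":[0,0,0],"twist":0},{"translation":[0,0,0],"twist":0},{"translation":[0,0,0],"twist":0},{"translation":[0,0,0],"twist":0}], grip=0.17)

```text
time: 16.6
ee_pos: [0.4471, 0.0181, 0.0058]
eef_rot: [0.704, -0.068, 0.068, -0.704]
ft_force: [-0.5, 0.4, -0.5]
width: 0.0724
```

Request:
jog_arm(commands=[{"translation":[0,0,10],"twist":0},{"translation":[0,0,30],"twist":0},{"translation":[0,0,45],"twist":0},{"translation":[0,0,45],"twist":0},{"translation":[0,-25,40],"twist":0},{"translation":[0,-35,25],"twist":0},{"translation":[0,0,0],"twist":0},{"translation":[0,0,0],"twist":0}])

```text
time: 17.4
ee_pos: [0.4473, -0.0422, 0.2017]
eef_rot: [0.704, -0.068, 0.069, -0.704]
ft_force: [0.1, 0.0, 0.5]
width: 0.072
```

Run:
```python
from h import *
state(); c=grab("wrist","w12")
```

```text
t 17.4 tcp [447.3 -42.2 201.7] jaw -0.194 down [ 0.001 -0.    -1.   ] F [0.1 0.  0.5] w 72.0 q [ 0.58 -0.02 -0.58  1.9  -0.01  1.25 -0.18]
```

View pics/w12.png

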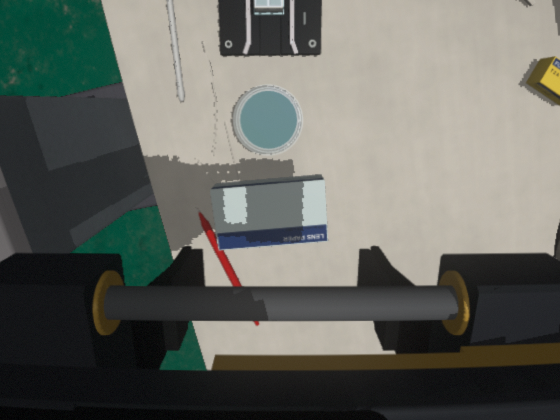

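The dish stands at (267,120), midway between the holder edge (row 55) and the pack edge (row 180), touching neither. I'll measure it, then go for the bottle.

Run:
```python
from h import *
def circ(W):
    A=np.c_[2*W,np.ones(len(W))]; s=np.linalg.lstsq(A,(W**2).sum(1),rcond=None)[0]; return s[:2],np.sqrt(s[2]+s[:2]@s[:2])
c=load("w12.npz")
hsv=cv2.cvtColor(c["img"],cv2.COLOR_RGB2HSV)
m=(hsv[...,0]>85)&(hsv[...,0]<105)&(hsv[...,1]>40)&(hsv[...,2]>60); m[:70]=0;m[165:]=0; m[:,:200]=0;m[:,330:]=0
k=blob(m)[0].reshape(-1,2); print("teal",circ(cast(c,k,.009)[:,:2]))
P=cast(c,[(212,186),(325,176),(328,240),(219,247.5)],.028)[:,:2]; v=P[1]+P[2]-P[0]-P[3]
print("pack",P.mean(0),np.arctan2(v[1],v[0]),np.linalg.norm(np.roll(P,-1,0)-P,axis=1))
t=load("top0.npz"); b=lambda p:np.array(p)/6+[290,165]-.4
print(cast(t,b([(437,88)]),.075))
c=load("w9.npz"); crop(c,"w9z.png",430,140,560,240,5)
```

```text
teal (array([0.44611986, 0.01999088]), np.float64(0.02526498452892129))
pack [ 0.43232571 -0.06266789] -0.11211053744219664 [0.10279021 0.06148158 0.10370235 0.05981865]
[[ 0.58490728 -0.32080126  0.075     ]]
```

View pics/w9z.png

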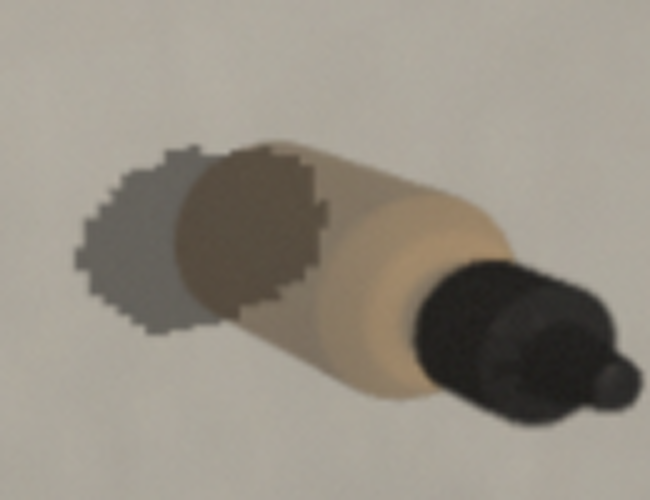

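Run:
```python
from h import *
c=load("w9.npz"); b=lambda p:np.array(p,float)/5+[430,140]-.4
print("tip",cast(c,b([(613,385)]),.078),"shoulder z.05",cast(c,b([(418,297)]),.05),"base left",cast(c,b([(176,240),(262,141),(240,320)]),0))
```

```text
tip [[ 0.58666541 -0.32200087  0.078     ]] shoulder z.05 [[ 0.58165319 -0.31827302  0.05      ]] base left [[ 0.57514702 -0.32092736  0.        ]
 [ 0.58866979 -0.30871284  0.        ]
 [ 0.583961   -0.33478877  0.        ]]
```

Run:
```python
from h import *
t=load("top0.npz"); s=load("scene0.npz"); crop(t,"t0m.png",340,20,440,150,4.5); crop(s,"s0m.png",200,60,340,170,5)
def tri(a,b):
    r=[]
    for c,p in((t,a),(s,b)):
        q=cast(c,[p],0.)[0]; o=c["cam_to_world"][:3,3]; r.append((o,(q-o)/np.linalg.norm(q-o)))
    (o1,d1),(o2,d2)=r; A=np.c_[d1,-d2]; x=np.linalg.lstsq(A,o2-o1,rcond=None)[0]; return o1+d1*x[0],o2+d2*x[1]
print(tri((392,141),(303,118)))
```

```text
(array([ 0.68026184, -0.3915734 ,  0.12265123]), array([ 0.68307233, -0.38994428,  0.1231079 ]))
```

View pics/t0m.png

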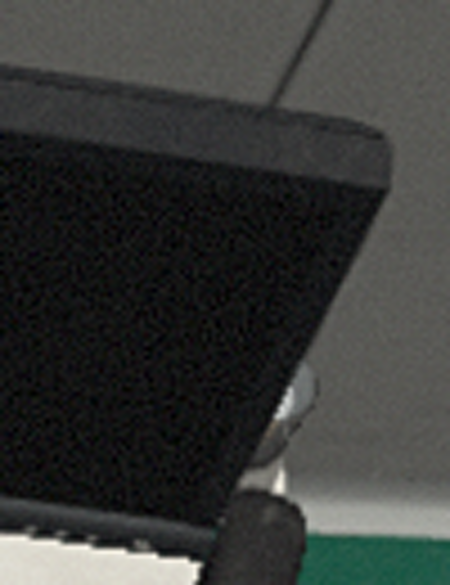

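View pics/s0m.png

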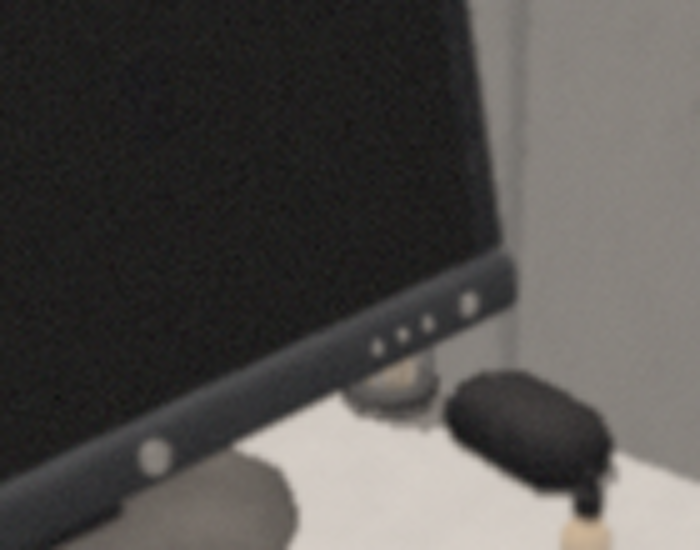

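The monitor's lower corner is at (0.682, -0.39, 0.12), so I'll approach the bottle with the jaws turned to about 1.3 rad to keep the gripper body clear.

Request:
jog_arm(commands=[{"translation":[12.6,-25.4,0],"twist":0.1358},{"translation":[12.6,-25.4,0],"twist":0.1358},{"translation":[12.6,-25.4,0],"twist":0.1358},{"translation":[12.6,-25.4,0],"twist":0.1358},{"translation":[12.6,-25.4,0],"twist":0.1358},{"translation":[12.6,-25.4,0],"twist":0.1358},{"translation":[12.6,-25.4,0],"twist":0.1358},{"translation":[12.6,-25.4,0],"twist":0.1358},{"translation":[12.6,-25.4,0],"twist":0.1358},{"translation":[12.6,-25.4,0],"twist":0.1358},{"translation":[12.6,-25.4,0],"twist":0.1358},{"translation":[0,0,-20],"twist":0},{"translation":[0,0,0],"twist":0},{"translation":[0,0,0],"twist":0}], grip=0.3)

```text
time: 18.85
ee_pos: [0.5858, -0.3193, 0.1801]
eef_rot: [-0.561, -0.429, 0.429, 0.563]
ft_force: [-0.2, -0.1, 0.7]
width: 0.061
```

Run:
```python
from h import *
state(); c=grab("wrist","w13"); c=grab("top","t13")
```

```text
t 18.85 tcp [ 585.8 -319.3  180.1] jaw 1.303 down [-0.002  0.002 -1.   ] F [-0.2 -0.1  0.7] w 61.0 q [ 0.79  0.5  -0.51  1.37  0.24  1.34  1.58]
```

View pics/w13.png

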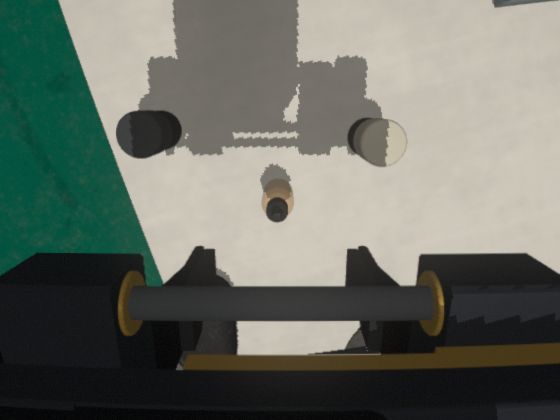

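View pics/t13.png

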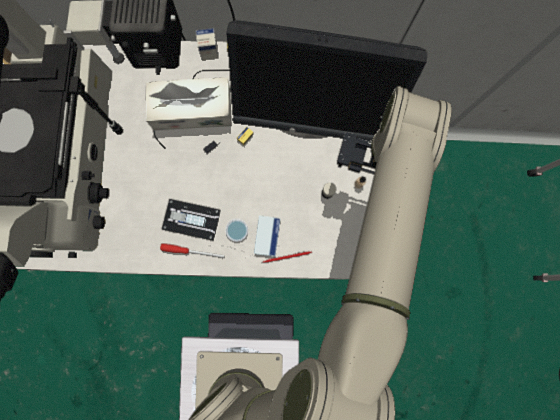

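The wrist view shows the bottle centred between the fingers at (277,208). In the top view the arm's wrist is close to the monitor's right end, so I'll check the scene view before descending.

Run:
```python
from h import *
c=grab("scene","s13")
t=load("t13.npz")
for z in (.25,.3,.35,.4,.45): print(z,cast(t,[(450,105),(400,90),(418,110)],z)[:,:2].round(3).tolist())
print(proj(t,[[.586,-.319,.25],[.586,-.319,.35],[.586,-.319,.45]]))
w=load("w13.npz"); print("tip",cast(w,[(277,215)],.078),"cap",cast(w,[(277,207)],.07))
```

```text
0.25 [[0.737, -0.504], [0.769, -0.381], [0.72, -0.423]]
0.3 [[0.716, -0.483], [0.747, -0.366], [0.7, -0.406]]
0.35 [[0.696, -0.463], [0.725, -0.351], [0.68, -0.39]]
0.4 [[0.675, -0.442], [0.703, -0.337], [0.66, -0.373]]
0.45 [[0.654, -0.422], [0.681, -0.322], [0.641, -0.356]]
[[376.43724692 162.51713204]
 [387.07660603 150.64510013]
 [400.01061556 136.18623912]]
tip [[ 0.5869767  -0.32194849  0.078     ]] cap [[ 0.58322451 -0.32096974  0.07      ]]
```

View pics/s13.png

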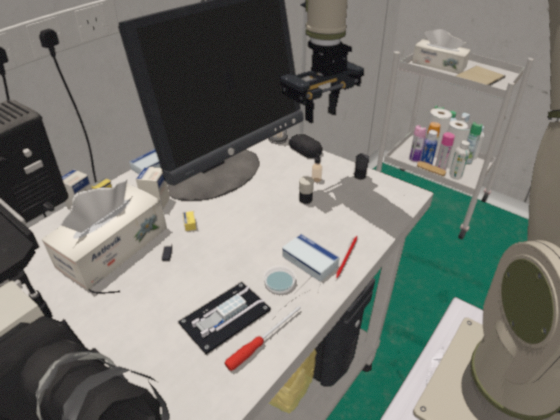

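Run:
```python
from h import *
t=load("t13.npz")
B=cast(t,[(237,125),(390,139)],.122)[:,:2]; d=B[0]-B[1]; d/=np.linalg.norm(d); n=np.array([d[1],-d[0]]); print(B,d,n)
for z in np.arange(.2,.7,.05):
    P=cast(t,[(425.6,62)],z)[0,:2]; print(round(z,2),P.round(3),((P-B[1])@d).round(3),((P-B[1])@n).round(3))
```

```text
[[ 0.71145564  0.01905443]
 [ 0.685794   -0.38647864]] [0.06315246 0.99800389] [ 0.99800389 -0.06315246]
0.2 [ 0.873 -0.466] -0.068 0.192
0.25 [ 0.847 -0.448] -0.051 0.165
0.3 [ 0.821 -0.43 ] -0.035 0.138
0.35 [ 0.795 -0.412] -0.019 0.111
0.4 [ 0.769 -0.394] -0.003 0.084
0.45 [ 0.743 -0.377] 0.013 0.057
0.5 [ 0.717 -0.359] 0.03 0.03
0.55 [ 0.691 -0.341] 0.046 0.003
0.6 [ 0.666 -0.323] 0.062 -0.024
0.65 [ 0.64  -0.305] 0.078 -0.051
```

The monitor leans back (top at about x = 0.77, z = 0.4), so descending is safe. The bottle axis is at (0.586, -0.322).

Request:
jog_arm(commands=[{"translation":[0.5,-2.5,-30],"twist":0},{"translation":[0,0,-40],"twist":0},{"translation":[0,0,-35],"twist":0},{"translation":[0,0,-30],"twist":0},{"translation":[0,0,-18],"twist":0},{"translation":[0,0,-8],"twist":0},{"translation":[0,0,0],"twist":0},{"translation":[0,0,0],"twist":0}])

```text
time: 19.8
ee_pos: [0.5873, -0.3241, 0.0216]
eef_rot: [0.563, 0.429, -0.428, -0.562]
ft_force: [0.6, 0.2, 0.7]
width: 0.0609
```

Run:
```python
from h import *
state(); c=grab("wrist","w14"); c=grab("scene","s14"); crop(c,"s14z.png",240,80,420,220,4)
```

```text
t 19.8 tcp [ 587.3 -324.1   21.6] jaw 1.302 down [ 0.002 -0.001 -1.   ] F [0.6 0.2 0.7] w 60.9 q [ 0.78  0.65 -0.47  1.51  0.32  1.06  1.53]
```

View pics/w14.png

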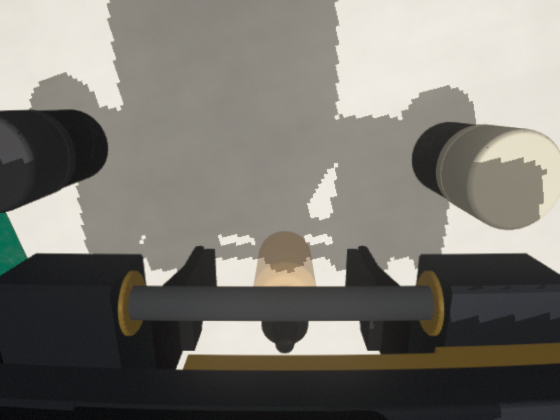

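View pics/s14z.png

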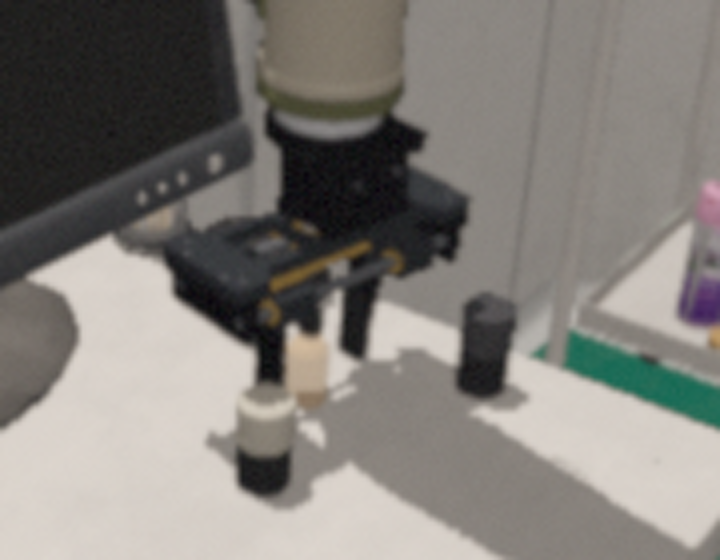

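Run:
```python
from h import *
w=load("w14.npz"); print("tip",cast(w,[(285,344)],.078)); print("tcp axis proj at z.078",proj(w,[[.5873,-.3241,.078]]))
```

```text
tip [[ 0.58654966 -0.32225316  0.078     ]]
tcp axis proj at z.078 [[280.12899625 347.16309853]]
```

Bottle and TCP agree within 2 mm. Closing.

Request:
jog_arm(commands=[{"translation":[0,1,-2],"twist":0},{"translation":[0,0,0],"twist":0},{"translation":[0,0,0],"twist":0},{"translation":[0,0,0],"twist":0},{"translation":[0,0,0],"twist":0},{"translation":[0,0,0],"twist":0},{"translation":[0,0,0],"twist":0}], grip=1, grip_force=12)

```text
time: 20.6
ee_pos: [0.5863, -0.3228, 0.0179]
eef_rot: [-0.563, -0.428, 0.428, 0.563]
ft_force: [0.2, 0.0, 0.6]
width: 0.026
```

Request:
jog_arm(commands=[{"translation":[0,0,10],"twist":0},{"translation":[0,0,25],"twist":0},{"translation":[0,0,40],"twist":0},{"translation":[0,0,40],"twist":0},{"translation":[-4,12,15],"twist":0},{"translation":[-9,22,0],"twist":0},{"translation":[-9,22,0],"twist":0},{"translation":[-9,22,0],"twist":0},{"translation":[-9,22,0],"twist":0},{"translation":[0,0,0],"twist":0}])

```text
time: 21.6
ee_pos: [0.5461, -0.2193, 0.149]
eef_rot: [0.562, 0.43, -0.429, -0.562]
ft_force: [0.2, 0.1, -0.3]
width: 0.0265
```

Run:
```python
from h import *
state(); c=grab("scene","s15"); crop(c,"s15z.png",200,60,400,210,4)
```

```text
t 21.6 tcp [ 546.1 -219.3  149. ] jaw 1.306 down [ 0.001  0.    -1.   ] F [ 0.2  0.1 -0.3] w 26.5 q [ 0.77  0.36 -0.57  1.63  0.2   1.21  1.46]
```

View pics/s15z.png

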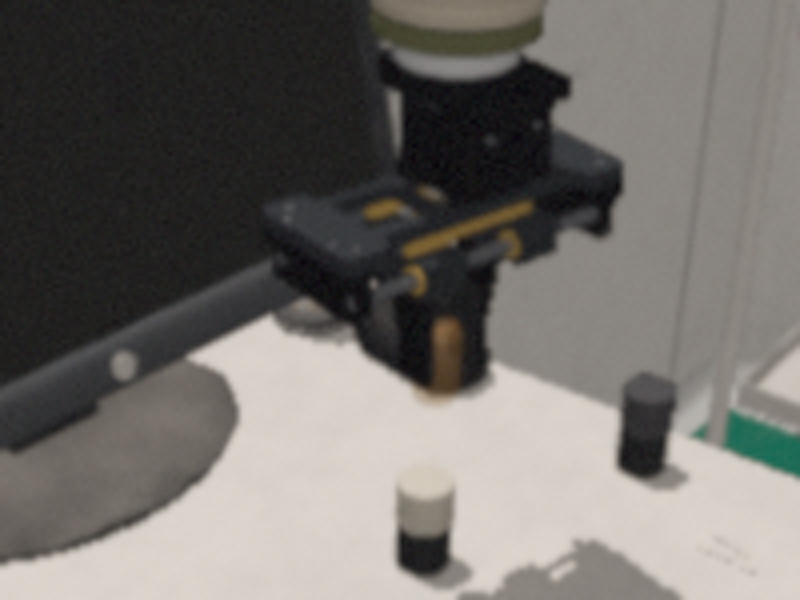

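The bottle is held upright. I'll carry it over the dish.

Request:
jog_arm(commands=[{"translation":[-12.4,29.8,0],"twist":0},{"translation":[-12.4,29.8,0],"twist":0},{"translation":[-12.4,29.8,0],"twist":0},{"translation":[-12.4,29.8,0],"twist":0},{"translation":[-12.4,29.8,0],"twist":0},{"translation":[-12.4,29.8,0],"twist":0},{"translation":[-12.4,29.8,0],"twist":0},{"translation":[-12.4,29.8,0],"twist":0},{"translation":[0,0,-20],"twist":0},{"translation":[0,0,-30],"twist":0},{"translation":[0,0,-20],"twist":0},{"translation":[0,0,0],"twist":0},{"translation":[0,0,0],"twist":0}])

```text
time: 22.95
ee_pos: [0.4477, 0.0154, 0.0787]
eef_rot: [-0.563, -0.429, 0.428, 0.563]
ft_force: [-0.4, -0.1, -0.2]
width: 0.0263
```

Run:
```python
from h import *
state(); c=grab("wrist","w16"); c=grab("scene","s16"); crop(c,"s16z.png",180,180,360,320,4.2)
```

```text
t 22.95 tcp [447.7  15.4  78.7] jaw 1.301 down [ 0.     0.001 -1.   ] F [-0.4 -0.1 -0.2] w 26.3 q [ 0.59  0.15 -0.76  2.04  0.12  0.99  1.07]
```

View pics/w16.png

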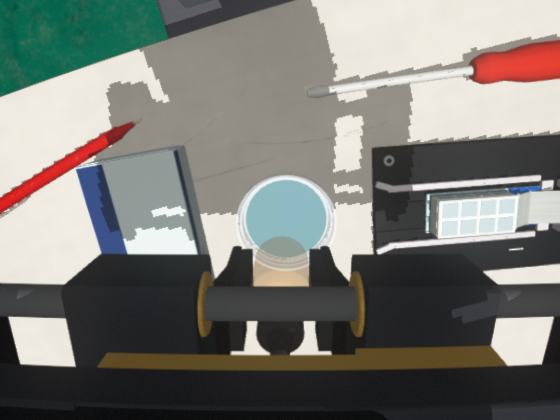

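View pics/s16z.png

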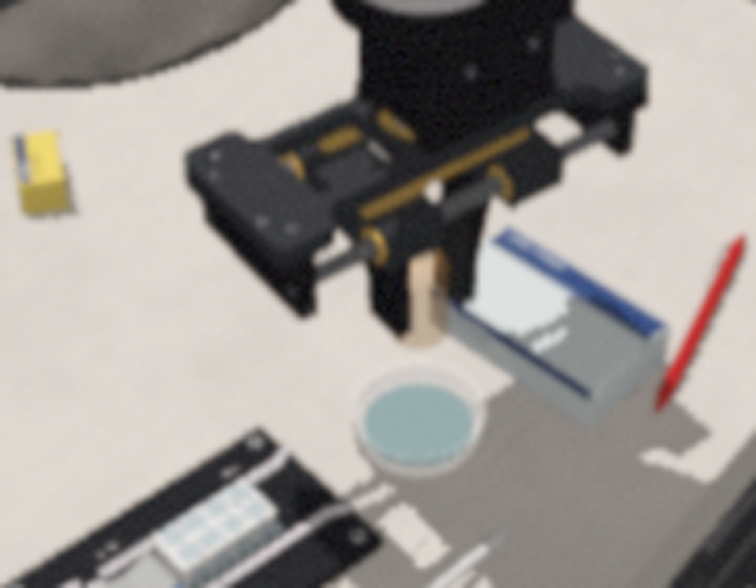

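The wrist view shows the dish at (287,218) and the bottle's base arc with its top at (281,237) between the fingers. I'll get the relative offset from it.

Run:
```python
from h import *
def circ(W):
    A=np.c_[2*W,np.ones(len(W))]; s=np.linalg.lstsq(A,(W**2).sum(1),rcond=None)[0]; return s[:2],np.sqrt(s[2]+s[:2]@s[:2])
c=load("w16.npz")
hsv=cv2.cvtColor(c["img"],cv2.COLOR_RGB2HSV)
m=(hsv[...,0]>85)&(hsv[...,0]<105)&(hsv[...,1]>40)&(hsv[...,2]>60); m[:170]=0;m[260:]=0; m[:,:230]=0;m[:,340:]=0
k=blob(m)[0].reshape(-1,2); k=k[k[:,1]<228]; print("teal",circ(cast(c,k,.009)[:,:2]))
crop(c,"w16z.png",225,165,345,275,6)
for z in (.0607,.0137): print("tcp axis",z,proj(c,[[.4477,.0154,z]]))
```

```text
teal (array([0.44399685, 0.02008449]), np.float64(0.025383761349927748))
tcp axis 0.0607 [[280.15832788 257.71547492]]
tcp axis 0.0137 [[280.15624675 228.59604203]]
```

View pics/w16z.png

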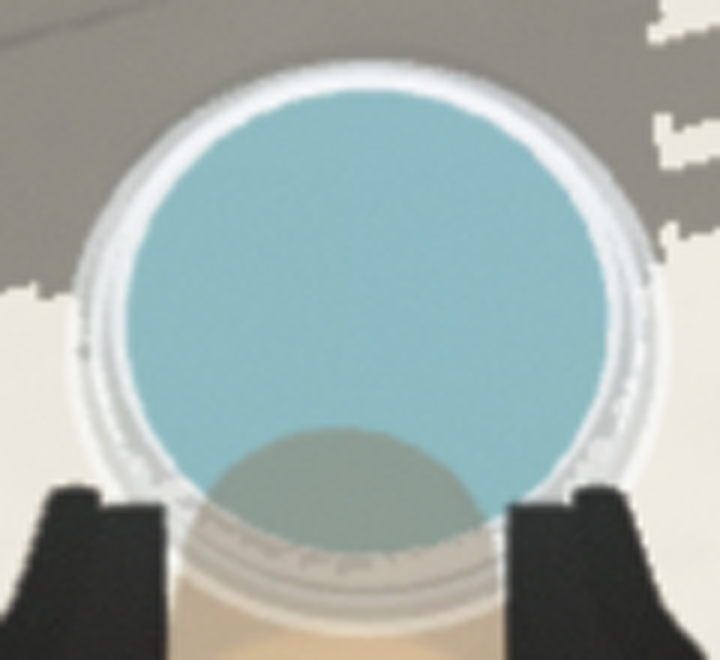

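Run:
```python
from h import *
def circ(W):
    A=np.c_[2*W,np.ones(len(W))]; s=np.linalg.lstsq(A,(W**2).sum(1),rcond=None)[0]; return (s[:2]*1000).round(1),np.sqrt(s[2]+s[:2]@s[:2]).round(4)
c=load("w16.npz"); b=lambda p:np.array(p,float)/6+[225,165]-.4
hsv=cv2.cvtColor(c["img"],cv2.COLOR_RGB2HSV)
m=(hsv[...,0]>85)&(hsv[...,0]<105)&(hsv[...,1]>40)&(hsv[...,2]>60); m[:170]=0;m[260:]=0; m[:,:230]=0;m[:,340:]=0
k=blob(m)[0].reshape(-1,2); k=k[k[:,1]<228]
for z in (.001,.002,.003): print("teal",z,circ(cast(c,k,z)[:,:2]))
# outer edge arc at table/top
o=b([(368,60),(190,145),(110,230),(540,140),(620,215),(75,300),(660,290)])
for z in (0,.015): print("outer",z,circ(cast(c,o,z)[:,:2]))
a=b([(340,428),(280,440),(245,458),(212,492),(400,440),(440,462),(478,505),(188,540),(495,550)])
print("bottle base",circ(cast(c,a,.0607)[:,:2]))
w=load("w12.npz")
hsv=cv2.cvtColor(w["img"],cv2.COLOR_RGB2HSV)
m=(hsv[...,0]>85)&(hsv[...,0]<105)&(hsv[...,1]>40)&(hsv[...,2]>60); m[:70]=0;m[165:]=0; m[:,:200]=0;m[:,330:]=0
k=blob(m)[0].reshape(-1,2); print("w12",circ(cast(w,k,.002)[:,:2]))
```

```text
teal 0.001 (array([446.4,  19.5]), np.float64(0.0263))
teal 0.002 (array([446.1,  19.6]), np.float64(0.0262))
teal 0.003 (array([445.8,  19.7]), np.float64(0.026))
outer 0 (array([450.9,  18.6]), np.float64(0.0327))
outer 0.015 (array([446.2,  19.6]), np.float64(0.0307))
bottle base (array([449.4,  15.5]), np.float64(0.0134))
w12 (array([445.9,  19.8]), np.float64(0.0258))
```

Request:
jog_arm(commands=[{"translation":[-2.7,4.1,-15],"twist":0},{"translation":[0,0,-15],"twist":0},{"translation":[0,0,-8],"twist":0},{"translation":[0,0,-3],"twist":0},{"translation":[0,0,0],"twist":0},{"translation":[0,0,0],"twist":0}])

```text
time: 23.65
ee_pos: [0.4449, 0.0197, 0.0376]
eef_rot: [0.563, 0.429, -0.428, -0.562]
ft_force: [0.6, -0.6, 0.0]
width: 0.0264
```

Run:
```python
from h import *
state(); c=grab("wrist","w17"); crop(c,"w17z.png",205,165,365,275,5); c=grab("scene","s17"); crop(c,"s17z.png",180,180,360,320,4.2)
```

```text
t 23.65 tcp [444.9  19.7  37.6] jaw 1.302 down [ 0.001 -0.    -1.   ] F [ 0.6 -0.6  0. ] w 26.4 q [ 0.55  0.22 -0.74  2.08  0.19  0.9   1.  ]
```

View pics/w17z.png

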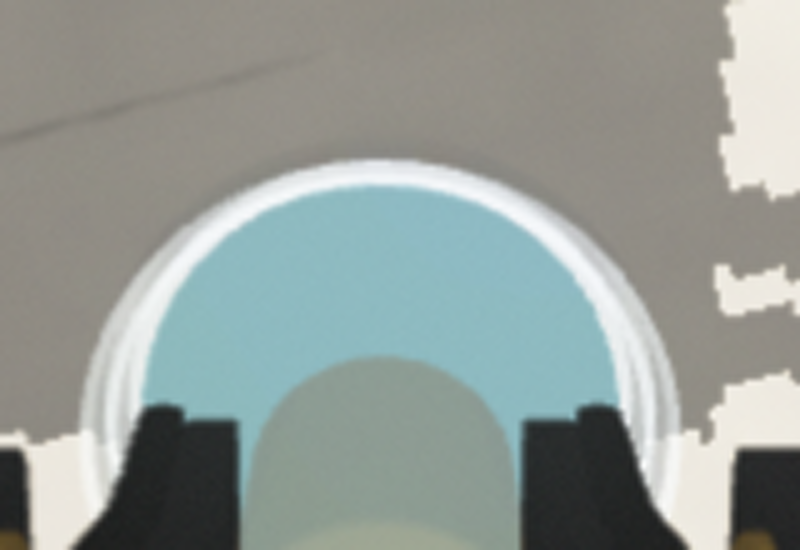

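View pics/s17z.png

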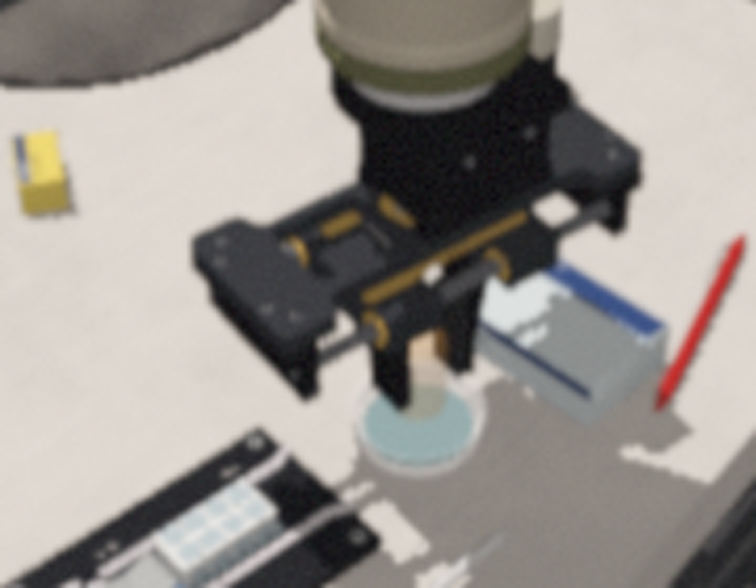

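Run:
```python
from h import *
c=load("w17.npz"); b=lambda p:np.array(p,float)/5+[205,165]-.4
def circ(W):
    A=np.c_[2*W,np.ones(len(W))]; s=np.linalg.lstsq(A,(W**2).sum(1),rcond=None)[0]; return (s[:2]*1000).round(1),np.sqrt(s[2]+s[:2]@s[:2]).round(4)
print("bottle",circ(cast(c,b([(381,355),(320,372),(275,412),(258,445),(440,372),(490,415),(506,445)]),.0197)[:,:2]))
print("teal",circ(cast(c,b([(383,184),(270,215),(205,270),(165,330),(500,220),(565,285),(600,335)]),.002)[:,:2]))
f=cast(c,b([(383,158)]),.015),cast(c,b([(383,158)]),0.0);print(f, cast(c,b([(381,355)]),.0197))
```

```text
bottle (array([446.3,  19.7]), np.float64(0.0131))
teal (array([445.4,  19.8]), np.float64(0.0253))
(array([[0.41490165, 0.02846783, 0.015     ]]), array([[0.41842174, 0.02753746, 0.        ]])) [[0.4334171  0.02315934 0.0197    ]]
```

The bottle and dish centres agree within 1 mm. Lowering the last few mm.

Request:
jog_arm(commands=[{"translation":[-0.5,0,-2],"twist":0},{"translation":[0,0,-1.5],"twist":0},{"translation":[0,0,0],"twist":0},{"translation":[0,0,0],"twist":0},{"translation":[0,0,0],"twist":0}])

```text
time: 24.25
ee_pos: [0.4439, 0.0197, 0.0334]
eef_rot: [-0.562, -0.428, 0.428, 0.563]
ft_force: [0.1, 0.7, -0.8]
width: 0.0263
```

Request:
jog_arm(commands=[{"translation":[0,0,-0.7],"twist":0},{"translation":[0,0,0],"twist":0},{"translation":[0,0,0],"twist":0}])

```text
time: 24.55
ee_pos: [0.444, 0.0197, 0.0329]
eef_rot: [0.563, 0.429, -0.428, -0.562]
ft_force: [-1.8, 0.3, 5.1]
width: 0.0264
```

Request:
jog_arm(commands=[{"translation":[0,0,0.3],"twist":0},{"translation":[0,0,0],"twist":0}])

```text
time: 24.75
ee_pos: [0.4439, 0.0197, 0.0329]
eef_rot: [-0.563, -0.428, 0.428, 0.563]
ft_force: [0.3, -0.1, 1.8]
width: 0.0259
```

Request:
jog_arm(commands=[{"translation":[0,0,0],"twist":0},{"translation":[0,0,0],"twist":0},{"translation":[0,0,0],"twist":0},{"translation":[0,0,0],"twist":0},{"translation":[0,0,0],"twist":0}], grip=0.42)

```text
time: 25.25
ee_pos: [0.4438, 0.0197, 0.0329]
eef_rot: [-0.563, -0.428, 0.428, 0.563]
ft_force: [-1.1, 1.2, 0.1]
width: 0.0499
```

Request:
jog_arm(commands=[{"translation":[0,0,10],"twist":0},{"translation":[0,0,25],"twist":0},{"translation":[0,0,35],"twist":0},{"translation":[0,0,40],"twist":0},{"translation":[0,0,40],"twist":0},{"translation":[0,0,0],"twist":0}])

```text
time: 25.85
ee_pos: [0.4465, 0.0203, 0.1886]
eef_rot: [0.565, 0.431, -0.426, -0.56]
ft_force: [-0.1, -0.7, -0.5]
width: 0.0505
```

Run:
```python
from h import *
state(); c=grab("wrist","w18"); c=grab("scene","s18"); crop(c,"s18z.png",180,180,360,320,4.2)
```

```text
t 25.85 tcp [446.5  20.3 188.6] jaw 1.302 down [ 0.008 -0.001 -1.   ] F [-0.1 -0.7 -0.5] w 50.5 q [ 0.64 -0.01 -0.77  1.92 -0.01  1.22  1.17]
```

View pics/w18.png

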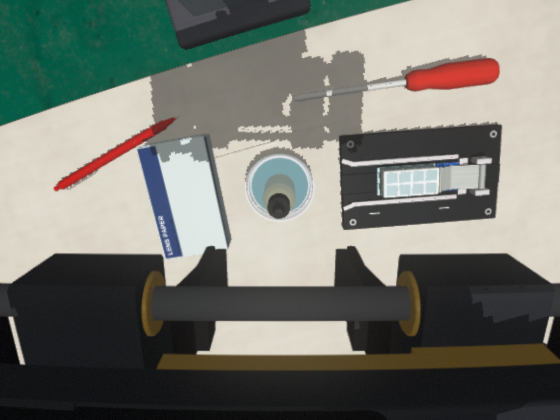

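View pics/s18z.png

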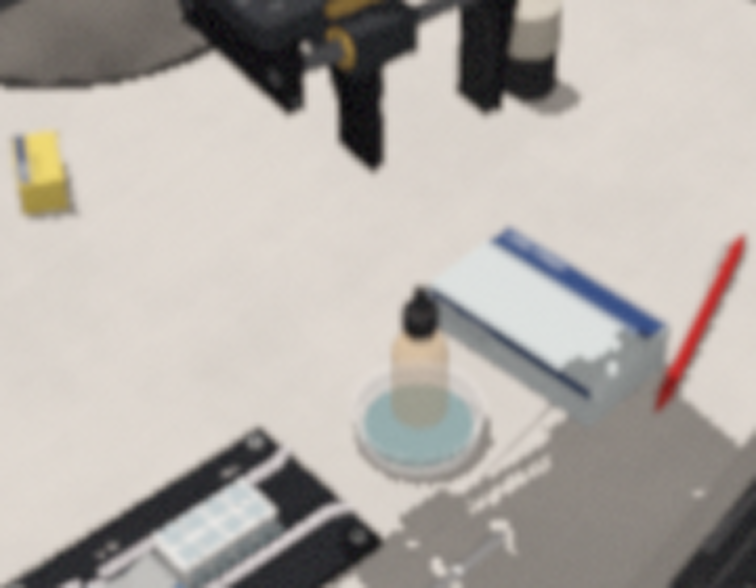

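The bottle stands upright in the middle of the dish: (280,195) in the wrist view, (420,380) in the scene crop. Next is the pale case.

Request:
jog_arm(commands=[{"translation":[13.9,-31.5,0],"twist":0.02},{"translation":[13.9,-31.5,0],"twist":0.02},{"translation":[13.9,-31.5,0],"twist":0.02},{"translation":[13.9,-31.5,0],"twist":0.02},{"translation":[13.9,-31.5,0],"twist":0.02},{"translation":[13.9,-31.5,0],"twist":0.02},{"translation":[13.9,-31.5,0],"twist":0.02},{"translation":[13.9,-31.5,0],"twist":0.02},{"translation":[0,0,-30],"twist":0},{"translation":[0,0,0],"twist":0},{"translation":[0,0,0],"twist":0}], grip=0.2)

```text
time: 27.05
ee_pos: [0.5543, -0.2311, 0.1522]
eef_rot: [-0.525, -0.472, 0.473, 0.527]
ft_force: [0.4, 0.0, 0.5]
width: 0.0695
```

Run:
```python
from h import *
state(); c=grab("wrist","w19")
```

```text
t 27.05 tcp [ 554.3 -231.1  152.2] jaw 1.463 down [-0.002  0.002 -1.   ] F [0.4 0.  0.5] w 69.5 q [ 0.78  0.39 -0.58  1.59  0.22  1.23  1.63]
```

View pics/w19.png

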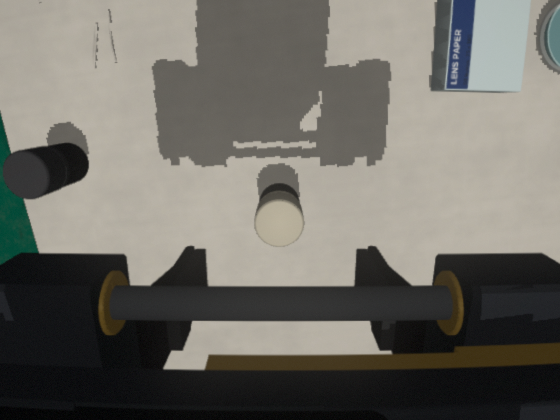

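The cap top is at (279,221), centred between the fingers.

Run:
```python
from h import *
c=load("w19.npz"); print(cast(c,[(279,221)],.062)); 
im=c["img"].astype(int); m=(im.sum(2)>480)
crop(c,"w19z.png",240,160,320,260,6)
W=cast(c,[(255,221),(303,221),(279,197.5),(279,245.5)],.062)[:,:2]; print((W[0]+W[1])/2,(W[2]+W[3])/2,np.linalg.norm(W[0]-W[1]),np.linalg.norm(W[2]-W[3]))
```

```text
[[ 0.55695874 -0.23172944  0.062     ]]
[ 0.55696131 -0.23172822] [ 0.5576407  -0.23180402] 0.03354883004795791 0.035148032746365535
```

View pics/w19z.png

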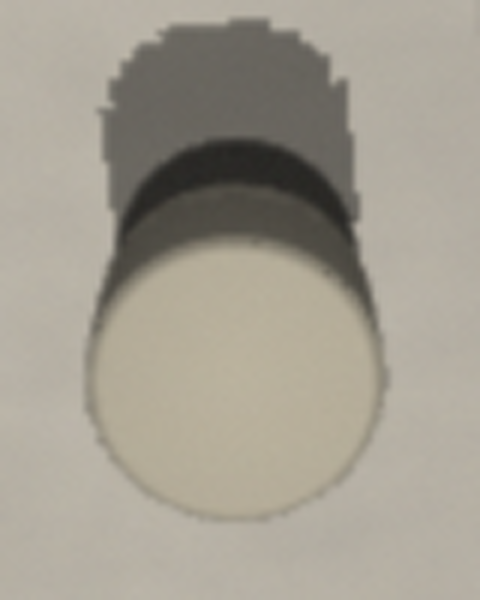

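Request:
jog_arm(commands=[{"translation":[2,-0.5,-30],"twist":0},{"translation":[0,0,-40],"twist":0},{"translation":[0,0,-35],"twist":0},{"translation":[0,0,-20],"twist":0},{"translation":[0,0,-8],"twist":0},{"translation":[0,0,0],"twist":0},{"translation":[0,0,0],"twist":0}])

```text
time: 27.8
ee_pos: [0.5582, -0.2328, 0.0218]
eef_rot: [0.527, 0.473, -0.472, -0.526]
ft_force: [0.1, 0.4, 0.4]
width: 0.0695
```

Request:
jog_arm(commands=[{"translation":[0,0,0],"twist":0},{"translation":[0,0,0],"twist":0},{"translation":[0,0,0],"twist":0},{"translation":[0,0,0],"twist":0},{"translation":[0,0,0],"twist":0},{"translation":[0,0,0],"twist":0},{"translation":[0,0,0],"twist":0}], grip=1, grip_force=20)

```text
time: 28.5
ee_pos: [0.5571, -0.2328, 0.02]
eef_rot: [-0.526, -0.472, 0.472, 0.526]
ft_force: [0.7, 0.2, 0.3]
width: 0.035
```

Request:
jog_arm(commands=[{"translation":[0,0,10],"twist":0},{"translation":[0,0,20],"twist":0},{"translation":[0,0,25],"twist":0},{"translation":[-2,10,5],"twist":0},{"translation":[-5,20,0],"twist":0},{"translation":[-5,20,0],"twist":0},{"translation":[0,0,0],"twist":0}])

```text
time: 29.2
ee_pos: [0.5445, -0.1783, 0.0797]
eef_rot: [-0.525, -0.473, 0.473, 0.526]
ft_force: [0.2, 0.3, -0.6]
width: 0.0349
```

Run:
```python
from h import *
state(); c=grab("scene","s20"); crop(c,"s20z.png",220,80,400,220,4.2)
```

```text
t 29.2 tcp [ 544.5 -178.3   79.7] jaw 1.466 down [-0.001  0.002 -1.   ] F [ 0.2  0.3 -0.6] w 34.9 q [ 0.72  0.41 -0.59  1.74  0.25  1.08  1.52]
```

View pics/s20z.png

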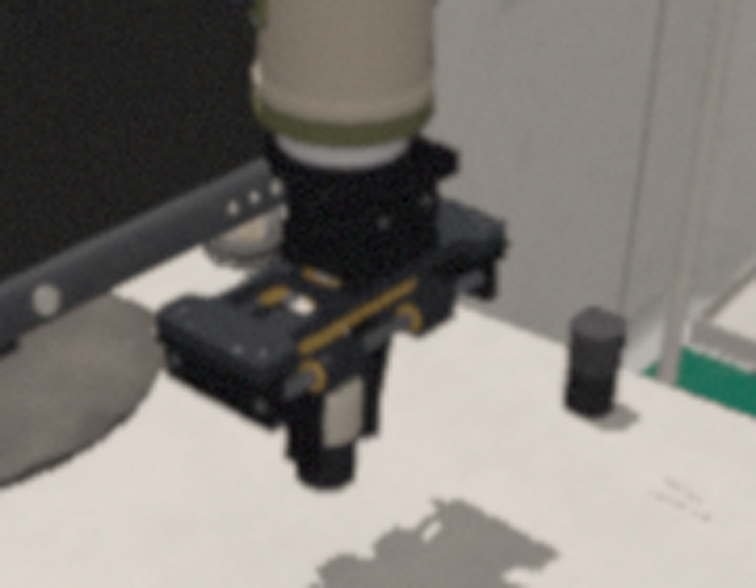

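Request:
jog_arm(commands=[{"translation":[-5.6,25.9,0],"twist":0},{"translation":[-5.6,25.9,0],"twist":0},{"translation":[-5.6,25.9,0],"twist":0},{"translation":[-5.6,25.9,0],"twist":0},{"translation":[0,0,-15],"twist":0},{"translation":[0,0,-15],"twist":0},{"translation":[0,0,-10],"twist":0},{"translation":[0,0,0],"twist":0},{"translation":[0,0,0],"twist":0}])

```text
time: 30.15
ee_pos: [0.5226, -0.0798, 0.0396]
eef_rot: [-0.526, -0.472, 0.472, 0.527]
ft_force: [-0.7, 0.2, -1.2]
width: 0.0346
```

Run:
```python
from h import *
state(); c=grab("wrist","w21"); c=grab("scene","s21"); crop(c,"s21z.png",200,120,380,260,4.2)
```

```text
t 30.15 tcp [522.6 -79.8  39.6] jaw 1.461 down [-0.001  0.    -1.   ] F [-0.7  0.2 -1.2] w 34.6 q [ 0.61  0.38 -0.63  1.88  0.27  0.97  1.32]
```

View pics/w21.png

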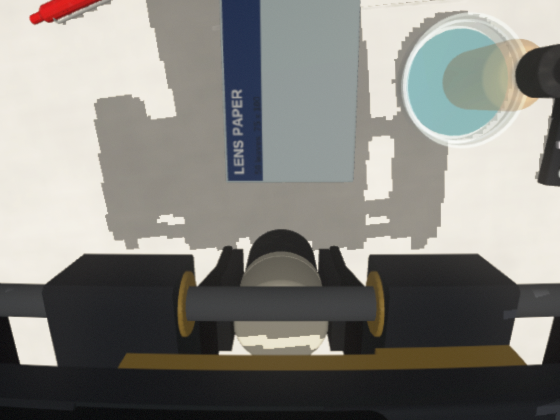

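View pics/s21z.png

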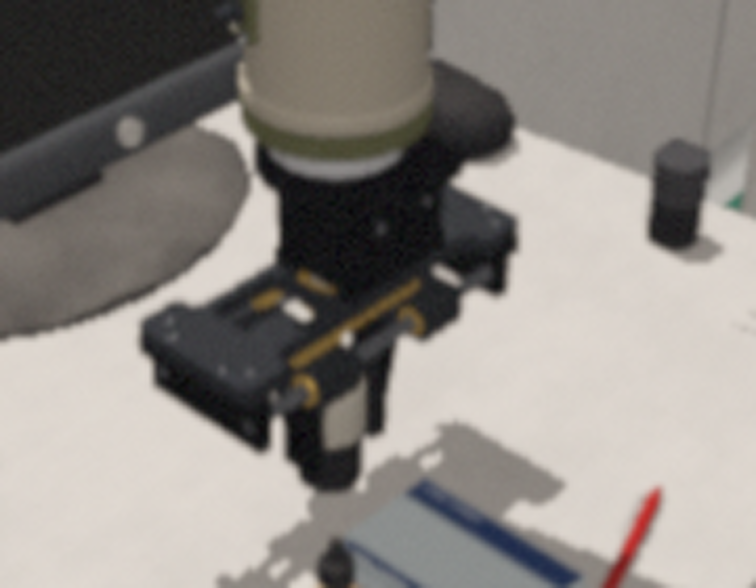

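The wrist view shows the pack's far end from (228,180) to (353,181) and the held case's base arc topping at (281,230), a little to the left of the pack's middle line. I'll compute the correction.

Run:
```python
from h import *
c=load("w21.npz"); crop(c,"w21z.png",215,150,365,270,5)
P=cast(c,[(228,181),(353.5,181.5)],.028)[:,:2]; Q=cast(c,[(222,5),(360,5)],.028)[:,:2]
print("far end",P,P.mean(0),np.linalg.norm(P[0]-P[1]),"w",np.linalg.norm(Q[0]-Q[1])); e=P[0]-P[1]; print("end ang",np.arctan2(e[1],e[0])+np.pi/2)
a=[np.arctan2(*(P[i]-Q[i])[::-1]) for i in (0,1)]; print("side ang",a)
ax=np.arctan2(*( (P.mean(0)-Q.mean(0))[::-1])); print(ax)
u=np.array([np.cos(-.112),np.sin(-.112)]); T=P.mean(0)+u*.038; print("target (camera frame)",T)
f=cast(c,[(281,230)],.0196)[0,:2]; print("case front base",f,"proj tcp base",proj(c,[[.5226,-.0798,.0196],[.5046,-.0778,.0196]]))
```

```text
far end [[ 0.47901468 -0.09920786]
 [ 0.48566525 -0.04084592]] [ 0.48233997 -0.07002689] 0.0587396446407463 w 0.05839658776469151
end ang -0.11346443103025461
side ang [np.float64(-0.10714502688357934), np.float64(-0.10266346738315005)]
-0.10489873520159496
target (camera frame) [ 0.52010188 -0.074274  ]
case front base [ 0.50854298 -0.07750396] proj tcp base [[279.55269135 256.0273317 ]
 [279.56508927 222.6961535 ]]
```

View pics/w21z.png

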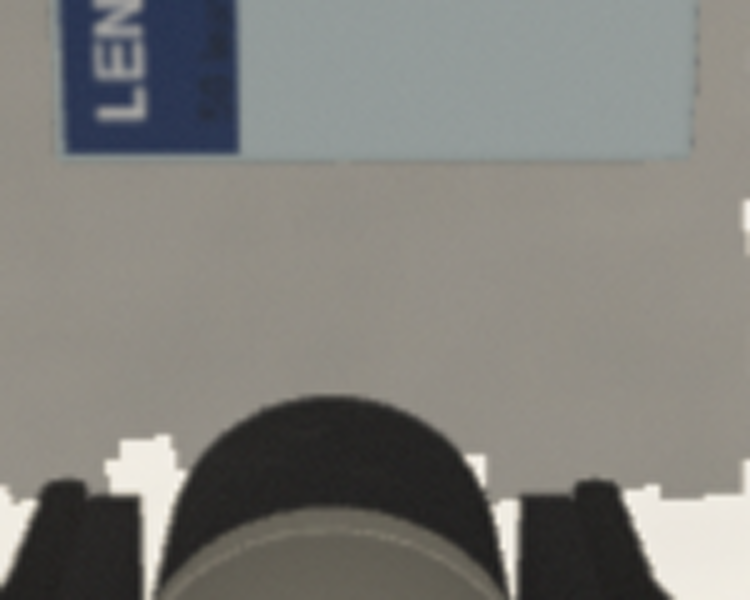

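Request:
jog_arm(commands=[{"translation":[-4.5,5,-6],"twist":0},{"translation":[0,0,-6],"twist":0},{"translation":[0,0,-4],"twist":0},{"translation":[0,0,0],"twist":0},{"translation":[0,0,0],"twist":0},{"translation":[0,0,0],"twist":0}])

```text
time: 30.85
ee_pos: [0.5183, -0.0742, 0.0241]
eef_rot: [0.527, 0.472, -0.472, -0.526]
ft_force: [0.4, -0.2, -0.1]
width: 0.0347
```

Run:
```python
from h import *
s=state(); c=grab("wrist","w22"); crop(c,"w22z.png",205,130,365,270,4.8); c=grab("scene","s22"); crop(c,"s22z.png",230,140,350,260,5)
```

```text
t 30.85 tcp [518.3 -74.2  24.1] jaw 1.462 down [ 0.  0. -1.] F [ 0.4 -0.2 -0.1] w 34.7 q [ 0.6   0.39 -0.63  1.9   0.28  0.93  1.3 ]
```

View pics/w22z.png

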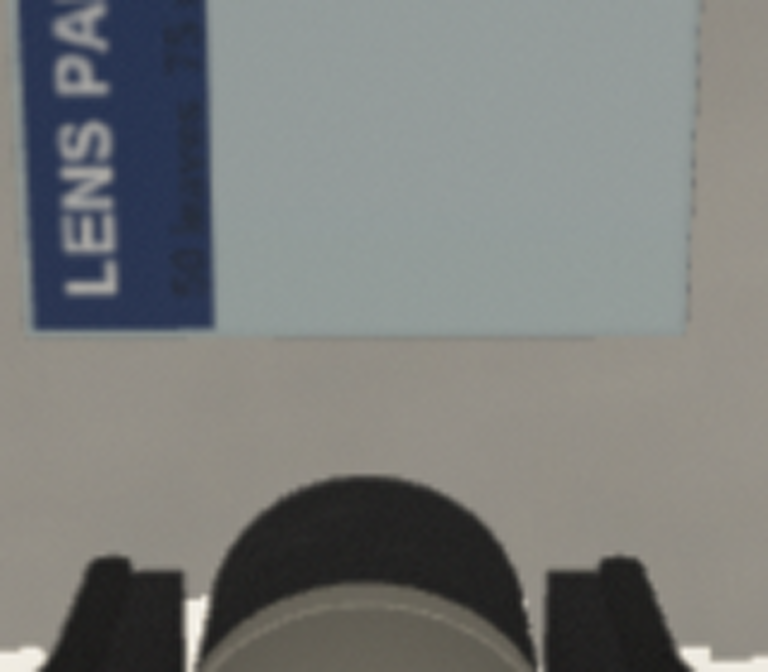

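View pics/s22z.png

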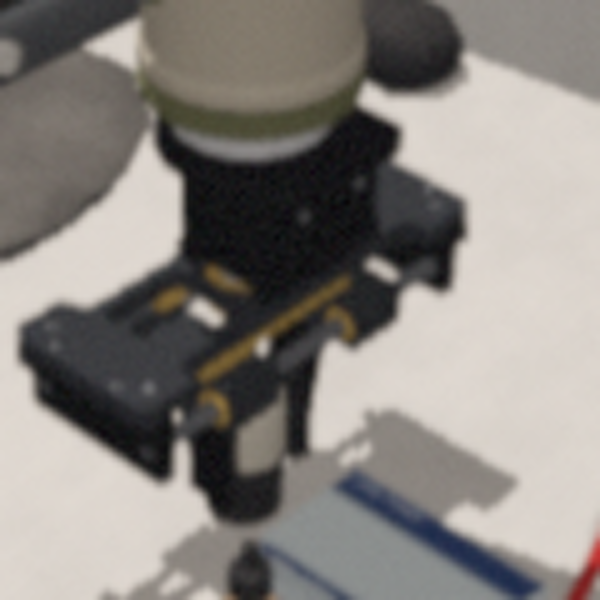

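Run:
```python
from h import *
c=load("w22.npz"); b=lambda p:np.array(p,float)/4.8+[205,130]-.4
def circ(W):
    A=np.c_[2*W,np.ones(len(W))]; s=np.linalg.lstsq(A,(W**2).sum(1),rcond=None)[0]; return s[:2],np.sqrt(s[2]+s[:2]@s[:2])
P=cast(c,b([(28,334),(687,334)]),.028)[:,:2]; print(P,P.mean(0),np.linalg.norm(P[0]-P[1]))
C,r=circ(cast(c,b([(367,475),(310,487),(265,515),(230,555),(215,590),(425,487),(475,520),(505,555),(520,590)]),.0041)[:,:2]); print("base",C,r)
f=cast(c,b([(367,475)]),.0041)[0,:2]
u=np.array([np.cos(-.11),np.sin(-.11)]); n=np.array([-u[1],u[0]])
d=C-P.mean(0); print("along",d@u,"lateral",d@n,"front gap",(f-P.mean(0))@u)
```

```text
[[ 0.47904772 -0.0998998 ]
 [ 0.48547752 -0.04099378]] [ 0.48226262 -0.07044679] 0.05925589587671715
base [ 0.52050811 -0.07365927] 0.016793915944312888
along 0.038366997831418705 lateral 0.001005458763054409 front gap 0.021343089150429866
```

Gap is about 21 mm and lateral error 1 mm. Setting it down.

Request:
jog_arm(commands=[{"translation":[-0.5,-0.8,-2],"twist":0},{"translation":[0,0,-1.5],"twist":0},{"translation":[0,0,0],"twist":0},{"translation":[0,0,0],"twist":0},{"translation":[0,0,0],"twist":0}])

```text
time: 31.45
ee_pos: [0.5177, -0.075, 0.0205]
eef_rot: [-0.526, -0.472, 0.472, 0.527]
ft_force: [0.1, -0.1, -1.5]
width: 0.0348
```

Request:
jog_arm(commands=[{"translation":[0,0,-0.6],"twist":0},{"translation":[0,0,0],"twist":0},{"translation":[0,0,0],"twist":0}])

```text
time: 31.75
ee_pos: [0.5177, -0.075, 0.02]
eef_rot: [0.527, 0.472, -0.472, -0.526]
ft_force: [-0.5, 0.8, -0.0]
width: 0.0349
```

Request:
jog_arm(commands=[{"translation":[0,0,-0.5],"twist":0},{"translation":[0,0,0],"twist":0},{"translation":[0,0,0],"twist":0}])

```text
time: 32.05
ee_pos: [0.518, -0.0749, 0.0199]
eef_rot: [0.527, 0.472, -0.472, -0.526]
ft_force: [-2.0, 1.5, 5.1]
width: 0.0347
```

Request:
jog_arm(commands=[{"translation":[0,0,0.3],"twist":0},{"translation":[0,0,0],"twist":0},{"translation":[0,0,0],"twist":0},{"translation":[0,0,0],"twist":0},{"translation":[0,0,0],"twist":0},{"translation":[0,0,0],"twist":0}], grip=0.35)

```text
time: 32.65
ee_pos: [0.5176, -0.075, 0.0196]
eef_rot: [-0.526, -0.472, 0.472, 0.527]
ft_force: [-0.3, 0.2, 0.1]
width: 0.0565
```

Request:
jog_arm(commands=[{"translation":[0,0,10],"twist":0},{"translation":[0,0,25],"twist":0},{"translation":[0,0,35],"twist":0},{"translation":[0,0,40],"twist":0},{"translation":[0,0,40],"twist":0},{"translation":[0,0,20],"twist":0},{"translation":[0,0,0],"twist":0},{"translation":[0,0,0],"twist":0}])

```text
time: 33.45
ee_pos: [0.5176, -0.075, 0.19]
eef_rot: [0.527, 0.472, -0.472, -0.526]
ft_force: [-0.7, -0.0, -0.7]
width: 0.0564
```

Run:
```python
from h import *
s=state(); c=grab("wrist","w23"); c=grab("scene","s23"); crop(c,"s23z.png",160,120,400,320,3.2)
```

```text
t 33.45 tcp [517.6 -75.  190. ] jaw 1.462 down [ 0.001 -0.    -1.   ] F [-0.7 -0.  -0.7] w 56.4 q [ 0.67  0.19 -0.68  1.75  0.13  1.25  1.42]
```

View pics/w23.png

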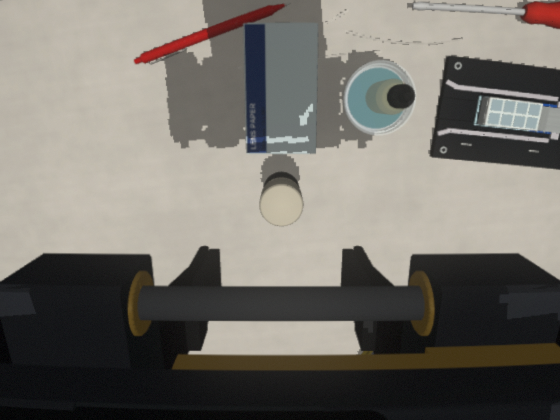

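View pics/s23z.png

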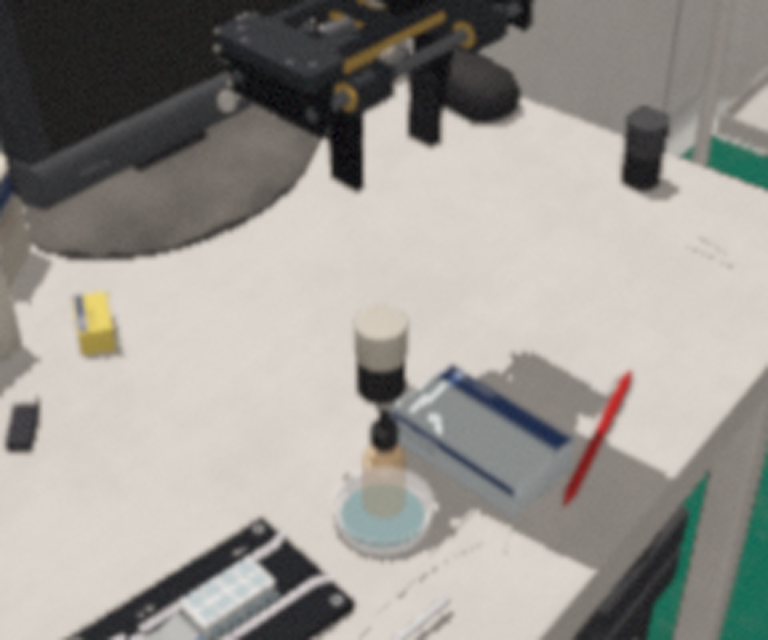

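The case stands behind the pack with its cap at (281,204), and the pack's far end runs from (247,153) to (316,153). I'll move the arm aside for a final check from all cameras.

Request:
jog_arm(commands=[{"translation":[0,-35,10],"twist":0},{"translation":[0,-35,5],"twist":0},{"translation":[0,-35,0],"twist":0},{"translation":[0,-35,0],"twist":0},{"translation":[-10,-35,0],"twist":0},{"translation":[-10,-35,0],"twist":0},{"translation":[-10,-35,0],"twist":0},{"translation":[0,0,0],"twist":0},{"translation":[0,0,0],"twist":0}])

```text
time: 34.45
ee_pos: [0.4868, -0.3202, 0.2032]
eef_rot: [-0.526, -0.472, 0.472, 0.528]
ft_force: [-0.9, 1.2, -0.6]
width: 0.0565
```

Run:
```python
from h import *
s=state(); c=grab("top","t24"); crop(c,"t24z.png",150,150,300,265,5.2); 
w=load("w23.npz"); C=cast(w,[(281,204.5)],.062)[0,:2]; P=cast(w,[(247,153),(316.5,152.5)],.028)[:,:2]; u=np.array([np.cos(-.11),np.sin(-.11)]); n=np.array([-u[1],u[0]]); d=C-P.mean(0)
print("wrist: case",C,"end",P.mean(0),"along-18",d@u-.018,"lat",d@n)
```

```text
t 34.45 tcp [ 486.8 -320.2  203.2] jaw 1.46 down [-0.002  0.002 -1.   ] F [-0.9  1.2 -0.6] w 56.5 q [ 0.93  0.3  -0.52  1.58  0.15  1.31  1.85]
wrist: case [ 0.51884558 -0.07426867] end [ 0.4823143  -0.06961361] along-18 0.01882152068194964 lat -0.0006165890047497221
```

View pics/t24z.png

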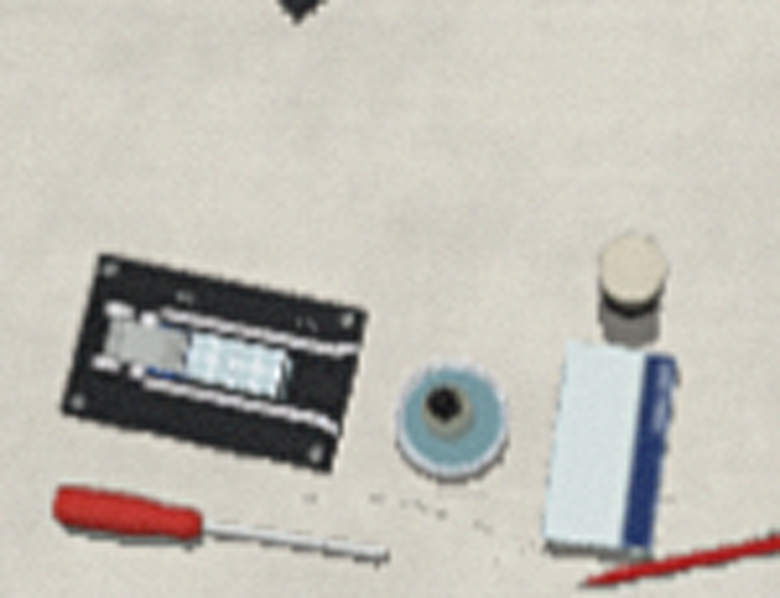

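The final top view shows the slide under the clip, the bottle on the dish midway between holder and pack, and the pale case behind the pack. One last numeric cross-check from this camera.

Run:
```python
from h import *
c=load("t24.npz"); t0=load("top0.npz"); b=lambda p:np.array(p,float)/5.2+[150,150]-.4
C=cast(c,b([(633,268)]),.062)[0,:2]; P=cast(c,b([(567,342),(676,356),(649,555),(545,541)]),.028)[:,:2]; u=np.array([np.cos(-.1),np.sin(-.1)]); n=np.array([-u[1],u[0]])
d=C-P.mean(0); print("case",C,"pack",P.mean(0),"gap",d@u-.018-.053,"lat",d@n)
hsv=[cv2.cvtColor(x["img"],cv2.COLOR_RGB2HSV) for x in (t0,c)]
for h in hsv:
    m=(h[...,0]>105)&(h[...,0]<125)&(h[...,1]>110); m[:,:255]=0;m[:,290:]=0;m[:210]=0;m[265:]=0
    r=cv2.minAreaRect(blob(m)[0]); print("pack stripe px",np.round(r[0],1),np.round(r[1],1),round(r[2],1))
print("bottle tip",cast(c,b([(440,402)]),.093),"dish rim ctr",cast(c,b([(453,420)]),.0075))
```

```text
case [ 0.52076953 -0.07642818] pack [ 0.43049052 -0.06636364] gap 0.019832769330921714 lat -0.0010013980317505361
pack stripe px [274.  236.6] [ 4.1 35.3] 7.1
pack stripe px [274.  236.6] [ 4.1 35.3] 7.1
bottle tip [[0.44506926 0.01820234 0.093     ]] dish rim ctr [[0.44535561 0.01768937 0.0075    ]]
```

The pack hasn't moved, the gap is about 2 cm, and the bottle is centred on the dish within about 1 mm. Handing in.

Run:
```python
from bench import *
print(close_job())
```

```text
the job is handed in; nothing more can be done
None
```

I did the whole job in the order asked and handed it in at about 34.5 s, with the arm clear of everything.

- **Chamber slide:** it is under the clip, blue end first. The leading edge measured at holder y ≈ 33.3 mm, against the stop's face at 34 mm. I checked this again after letting go.
- **Petri dish:** it stands midway between the holder and the tissue pack, about 25 mm clear of each. The oil bottle stands upright on it, within about 1 mm of its centre.
- **Pale-capped case:** it stands behind the tissue pack, 19 to 20 mm from its far end and within about 1 mm of in line.
- **Left alone:** the tissue pack's stripe sits at exactly the same pixels as at the start. I never touched the all-black case; I saw it still standing in the scene view but did not measure it again.

The cameras and the arm's own position readings disagreed by about 1 to 3 mm in places. I relied on relative measurements within one picture for the final placings. No check failed.

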